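# Pack up the film reader's spare parts

## Robot

A 6-joint arm with a two-finger parallel gripper is mounted at the origin on the work surface. World frame = base frame: x ahead of the robot, y to its left, z up, the work surface at z = 0. Lengths are in m, angles in degrees, forces in N, time in s.
With the tool pointing down it reaches from about 0.4 to 0.825 m from the base axis. Payload 7 kg.
Tool frame: the origin (TCP) lies between the finger pads; the fingertips stand 19 mm ahead of it and the grasp point (between the pads) is the TCP; x points along the fingers, y is the direction in which the jaws open and shut, and the axes are right-handed (so a half turn about x gives the same grasp; the last joint's range is limited). The gripper opens to 88 mm and grips with 3 to 60 N. Pads are 19 mm wide; open, the fingers measure 130 mm over their backs; the gripper's body (78 mm by 193 mm) begins 47 mm behind the grasp point.
Start: joints at [-55.8, 20.546, 0.682, 0, -70.136, -16.507], TCP at [0.205, -0.643, 0.246] pointing down, gripper open.
Joint ranges: [-176.03, 176.03], [-82.01, 121.73], [-58.28, 71.71], [-173.87, 95.51], [-174.79, -0.11], [-173.66, 173.66]. Speed limits (degrees/s): [136.94, 136.94, 172.46, 180, 180, 180].

## Interface

Orientations are given as [roll, pitch, yaw] about the fixed x, y, z axes, in that order (R = Rz(yaw) Ry(pitch) Rx(roll)).
In Python, from plant import r gives the robot as it stands.
- The arm moves only by the tool send_rows, never from a script. Its argument "plan" is a list of rows, each a list of 2 entries, a list of its own where there are three numbers: the shift along the tool's x, y, z scaled (see below), then the turn, a rotation vector about the tool's x, y, z scaled (see below). A call has exactly 5 rows; each row is the pose to reach, as a shift and turn from the pose measured when the call began, along the tool's axes at that moment; what a row does not reach only later rows make up. The controller multiplies each number of a shift by 0.15 m and each number of a turn by pi/4 rad. A row lasts 1/10 s, in which the tool goes at most 50 mm and 8.59 degrees, less where a joint would pass 70% of its speed; a pose out of reach is approached as far as the arm can. A call with a number of a shift or a turn outside -1 to 1 is refused whole. A call with a gripper value outside its range is refused whole. "jaw" is the opening, from -1 (shut) to 1 (fully open), so that 0 is half open, set as the call begins (left out, the last holds). The fingers move at their own pace and stop on an object; "force" is the grip in N (left out, the last holds). Time passes only in rows, so rows that repeat a pose let the fingers close, or fill a call up. It gives the time, the measured TCP pose, the force and the opening at its end, in the units of the state.
- r.get_state(): the state, without advancing time (a new reading comes with each control period).
- r.capture(name): name is "scene" or "top" or "wrist"; returns a dict with "color" (480x640x3 uint8, red, green, blue), "range_z" (480x640 float32, m along the optical axis (not along the pixel's ray), 0 where there is no reading), "mtx" (3x3 intrinsics, pixels), "pose" (4x4, takes a point from camera to world coordinates). Camera axes: x right, y down, z forward; pixel columns grow to the right and rows downward; lengths in m; the calibration is good to about 2 mm. A picture is of the moment at which its call begins.
- r.close_job(): hands the job in, once; it reports no verdict.
Trained networks look in a picture, given as the dict that the camera call returned (one of the last four; its "shot" number tells which), for a name from the list of things; names that differ only in an ending like _2 or _b are one class to them, and where a whole thing is asked for, a point or a joint stands for the part that bears it (a point fixed in the world has none). Each returns a list of dicts, best first, with "score" (0 to 1); they miss things now and then, are a little off and sometimes report something else, mostly with a low value. They report only what shows in the picture. A call takes as long as a camera call.
- r.find_in(picture, target): "uv" ([column, row] in pixels, amid what is visible of it).
- r.trace(picture, target): "mask" (480x640 bool, what is visible of it) and "uv" ([column, row] in pixels, amid what is visible of it).
The state is a dict: "time_s": time; "joints": joint angles; "qd": joint speeds; "joint_torque": joint torques, N m; "tcp_pos": TCP position; "eef_rot": TCP orientation; "contact_force": force on the tool from outside, world axes, zero at the start; "moment": the same for the moment, N m; "gripper_width": finger opening in m.
Only numpy, scipy, OpenCV 4.12 (cv2) and the standard library are available. Lean on these libraries where they do the work, as an engineer would, in place of code of your own. Each camera call takes 0.05 s, during which the arm holds its last target. There are 200 camera calls.

## Task

Pack the reader's parts away: in the open orange toolbox stand the grey lens module upright on the floor, then lay the blue divider flat on the ledges over it, then set the black roller over the divider's post. Also lay the light tube in the chrome holder's two forks and the clear film cassette flat and square inside the yellow outline of its pad. Let go of everything, and leave the film tin and the cleaner bottle where they stand.

Things in the scene. Friction and masses are not known exactly. Their poses are not given: they have to be found in the camera images.
- toolbox: Fixed open orange toolbox, 124 (x) by 164 (y) by 76 mm high, walls 4 mm, floor 4 mm thick; opening 116 by 156 mm. Along each of its two short ends (+y and -y) a black ledge 16 mm wide rises to 52 mm above the bench, so the floor between the ledges is 116 (x) by 124 (y) mm. Its lid is folded right back and slopes down to the bench on the +x side, reaching 170 mm from the origin. Origin: centre of the underside; z up, y along the long side.
- tube_holder: Fixed chrome holder: base 190 (x) by 44 (y) by 8 mm high with two V-shaped forks, 12 mm thick, at x = +50 and -50 mm. The V sides slope at 45 degrees, tips about 45 mm high and 50 mm apart. The tube lies along the holder's x axis (either way round) and then has its centre line 38 mm above the bench. Origin: centre of the underside; z up.
- cassette_pad: Fixed black rubber pad, 126 (x) by 96 (y) by 4 mm thick, with a yellow rectangular outline of 102 by 72 mm (inside) centred on it. Origin: centre of the underside; x along the long side, z up.
- lens_module: Loose matte grey lens module, 160 g: body 60 (x) by 44 (y) by 28 mm high, with a barrel of 34 mm diameter on its top reaching 42 mm. Can be gripped across the 44 mm. Origin: centre of the underside; z up.
- divider: Loose blue divider plate, 142 (x) by 102 (y) by 4 mm thick, 90 g, with a square post of 14 by 14 mm at its centre reaching 38 mm above the underside, by which it is gripped (post faces along x and y). It goes into the toolbox with its long x axis along the toolbox's y axis (either way round), ends on the ledges, 7 mm play all round; underside then 52 mm above the bench. Origin: centre of the underside; z up.
- roller: Loose black rubber drive belt roller, 90 g: upright ring of 56 mm outer diameter, 32 mm bore right through, 30 mm high. Origin: centre of the underside, on the bore axis; z up along the bore.
- cassette: Loose clear plastic film cassette with two black spools inside, 88 (x) by 58 (y) by 24 mm high, 90 g. It lies with x along the pad's x, either way round. Origin: centre of the underside; z up.
- tube: Loose light tube, pale glass, 24 mm diameter, with square dark end caps 26 by 26 mm and 14 mm long; 160 mm long over the caps, 70 g, lying on the flats of its caps. Origin: the tube's very centre, 13 mm above the bench; x along the tube.
- film_tin: Loose round film tin, aluminium with a green cover, 76 mm diameter, 32 mm high; a bystander. Origin: centre of the underside.
- cleaner: Loose white cleaner bottle with a red cap, 48 mm diameter, 115 mm high; a bystander. Origin: centre of the underside.

How it is judged (in metres and radians):
On the way, in this order (a step that is already met when the one before it is completed fails the run):
1. the lens module stands on the toolbox floor (x of lens_module in the frame of toolbox between -0.04 and 0.04 m and y of lens_module in the frame of toolbox between -0.06 and 0.06 m and z of lens_module in the frame of toolbox between -0.002 and 0.01 m and angle between lens_module's own z axis and vertical below 0.15 rad and linear speed of lens_module below 0.03 m/s), for 0.2 s.
2. the divider lies flat on the toolbox's ledges (x of divider in the frame of toolbox between -0.016 and 0.016 m and y of divider in the frame of toolbox between -0.016 and 0.016 m and z of divider in the frame of toolbox between 0.047 and 0.057 m and angle between divider's own z axis and vertical below 0.08 rad and linear speed of divider below 0.03 m/s), for 0.2 s.
3. the roller stands on the divider, over its post (all of step 2 and horizontal distance between roller and divider below 0.015 m and z of roller in the frame of divider between -0.001 and 0.009 m and angle between roller's own z axis and vertical below 0.12 rad and linear speed of roller below 0.03 m/s), for 0.2 s.
At the end, for the whole second after the job is handed in: Lens upright on the box floor (height 6 mm), divider flat on the ledges (5 mm), roller on it over the post (15 mm), cassette flat on its pad (14 mm, 0.2 rad), tube in the forks (15 mm along, 8 across, 6 high), all at rest (all of step 1 and all of step 3 and horizontal distance between cassette and cassette_pad below 0.014 m and angle between the x axis of cassette and the x axis of cassette_pad, either way round below 0.2 rad and z of cassette in the frame of cassette_pad between -0.001 and 0.009 m and angle between cassette's own z axis and vertical below 0.1 rad and linear speed of each of cassette, tube below 0.03 m/s and x of tube in the frame of tube_holder between -0.015 and 0.015 m and y of tube in the frame of tube_holder between -0.008 and 0.008 m and z of tube in the frame of tube_holder between 0.032 and 0.044 m and angle between the x axis of tube and the x axis of tube_holder, either way round below 0.12 rad); the robot touches nothing.
It fails at once if the film tin is moved by more than 30 mm (distance of film_tin from where it was at the start of the episode above 0.03 m).
It fails at once if the cleaner bottle is moved by more than 30 mm or tipped (distance of cleaner from where it was at the start of the episode above 0.03 m or angle between cleaner's own z axis and vertical above 0.4 rad).
It also fails if it takes over 125 s, if anything falls off the work surface, if the arm or the gripper's body presses on something with over 40 N, if the wrist force passes 120 N, or if a joint passes its speed limit or range.

## Working session

There is one attempt and no reset: what is moved stays moved. The work goes in short steps, Python scripts to look and compute and a tool call to move; the robot and the scene stay as the last step left them, time stands still between calls to the robot, and variables do not carry over. Pictures are saved under pics/ and viewed, about 12 in all and at most 16, crops included, and the job is handed in when it is done.

Besides the shell and the picture viewer there is one more tool, called after "Emit:" in YAML: its name, and indented under it one key for each argument. send_rows: Moves the arm, as the interface text tells. Its arguments: {"type":"object","properties":{"plan":{"type":"array"},"jaw":{"type":"number"},"force":{"type":"number"}},"required":["plan"]}

```bash
mkdir -p pics; ls; cat > h.py <<'E'
import numpy as np, cv2
from plant import r
from scipy.spatial.transform import Rotation as R
def cloud(p,m=None):
    z=p["range_z"]; m=(z>0) if m is None else (m&(z>0))
    v,u=np.nonzero(m); K=p["mtx"]; d=z[v,u]
    P=np.c_[(u-K[0,2])/K[0,0]*d,(v-K[1,2])/K[1,1]*d,d]
    T=np.array(p["pose"]); return P@T[:3,:3].T+T[:3,3]
def save(p,n): cv2.imwrite("pics/"+n,p["color"][...,::-1])
E
python3 - <<'E'
from h import *
s=r.get_state(); print(s)
a=r.capture("top");b=r.capture("scene")
save(a,"top0.png");save(b,"scene0.png")
for p in(a,b): print(p["pose"],p["mtx"])
for n in "toolbox tube_holder cassette_pad lens_module divider roller cassette tube film_tin cleaner".split():
    for p,l in((a,"top"),(b,"scene")):
        t=r.trace(p,n)
        for o in t[:2]:
            C=cloud(p,o["mask"])
            if len(C)<10: print(n,l,o["score"],"few");continue
            zt=np.percentile(C[:,2],90); U=C[C[:,2]>zt-.006]
            (c,wh,an)=cv2.minAreaRect(C[:,:2].astype(np.float32))
            (c2,wh2,an2)=cv2.minAreaRect(U[:,:2].astype(np.float32))
            print(n,l,round(o["score"],2),np.round(o["uv"]),"zt %.3f"%zt,"rect",np.round(c,3),np.round(wh,3),round(an,1),"top",np.round(c2,3),np.round(wh2,3),round(an2,1))
E
```

```text
pics
{'time_s': 0.0, 'joints': array([-5.57991390e+01,  2.05902247e+01,  6.33353563e-01, -1.94015907e-02,
       -7.01366420e+01, -1.65068422e+01]), 'qd': array([ 0.09014332,  0.09711964, -0.04007351, -0.01210773, -0.01684244,
        0.01317811]), 'joint_torque': array([-2.50326171e-03, -5.82717633e+01,  2.93052560e+01,  6.99668258e+00,
        6.67315442e-03, -2.11327315e-04]), 'tcp_pos': array([ 0.20498324, -0.64263345,  0.2446354 ]), 'eef_rot': array([ 95.47188399,  89.90472425, 113.15929572]), 'contact_force': array([-0.21225918, -0.18608774,  0.65796581]), 'moment': array([ 0.01122494, -0.08206229, -0.06104126]), 'gripper_width': 0.08754979897524394}
[[ 0.00454463 -0.99541111  0.0955828   0.35381945]
 [-0.99998384 -0.0048502  -0.00296484 -0.00316176]
 [ 0.00341484 -0.09556778 -0.99541707  1.55430515]
 [ 0.          0.          0.          1.        ]] [[507.85775816   0.         319.97316817]
 [  0.         507.85775816 242.05703678]
 [  0.           0.           1.        ]]
[[-0.19218083  0.51484941 -0.83546191  1.6632417 ]
 [ 0.98122431  0.1149416  -0.15487826  0.20274086]
 
[... 2432 characters left out ...]
.7
film_tin top 0.18 [374. 275.] zt 0.028 rect [ 0.405 -0.18 ] [0.028 0.165] 75.9 top [ 0.404 -0.178] [0.026 0.158] 76.0
film_tin scene 0.87 [119. 221.] zt 0.034 rect [ 0.503 -0.519] [0.083 0.075] 19.7 top [ 0.503 -0.519] [0.074 0.078] 87.2
cleaner top 0.85 [152. 241.] zt 0.114 rect [0.507 0.501] [0.066 0.048] 26.5 top [0.499 0.498] [0.019 0.021] 62.2
cleaner top 0.19 [223. 204.] zt 0.030 rect [0.613 0.297] [0.19  0.049] 30.7 top [0.614 0.298] [0.114 0.049] 30.9
cleaner scene 0.87 [542. 260.] zt 0.100 rect [0.432 0.51 ] [0.048 0.2  ] 79.8 top [0.505 0.496] [0.021 0.023] 54.7
cleaner scene 0.63 [263. 219.] zt 0.026 rect [ 0.387 -0.183] [0.046 0.209] 76.3 top [ 0.409 -0.181] [0.028 0.165] 75.7
```

View pics/top0.png

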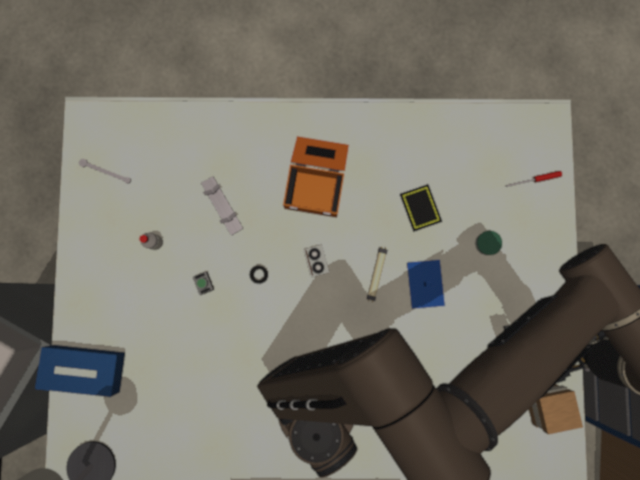

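View pics/scene0.png

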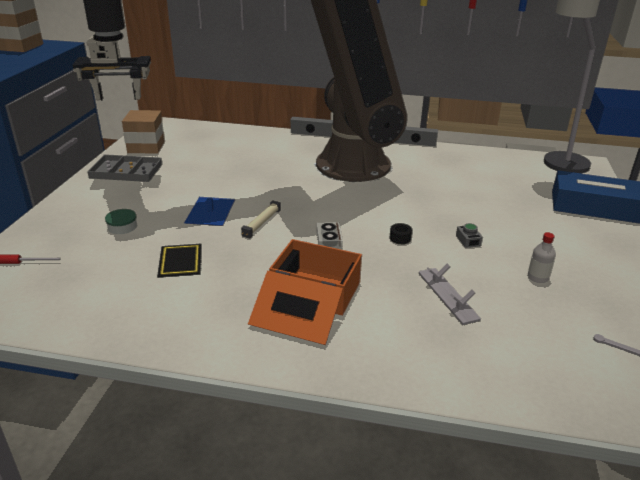

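The pictures match the network results: box at (315,180), holder (222,206), pad (421,207), lens (203,283), roller (259,273), cassette (315,259), tube (376,273), divider (426,284). Plan: tube, lens, cassette, divider, roller.

```bash
cat >> h.py <<'E'
def Rd(psi): return R.from_euler("xyz",[0,90,0],degrees=True).as_matrix() if 0 else R.from_euler("z",psi,degrees=True).as_matrix()@R.from_euler("y",90,degrees=True).as_matrix()
def go(*wps,start=None):
    """print calls for way points (x,y,z,psi) ; splits long ones"""
    s=r.get_state(); p=np.array(s["tcp_pos"]); M=R.from_euler("xyz",s["eef_rot"],degrees=True).as_matrix()
    ps=np.degrees(np.arctan2(M[1,2],M[0,2])); print("now",np.round(p,4),"psi %.2f"%ps,"t %.1f w %.3f"%(s["time_s"],s["gripper_width"]),"j",np.round(s["joints"],0))
    for w in wps:
        q=np.array(w[:3]); n=max(1,int(np.ceil(max(np.linalg.norm(q-p)/.2,np.abs(Rd(ps).T@(q-p)).max()/.149,abs(w[3]-ps)/41))))
        for k in range(1,n+1):
            pk=p+(q-p)*k/n; pp=p+(q-p)*(k-1)/n; a=ps+(w[3]-ps)*k/n
            sh=M.T@(pk-pp)/.15; t=R.from_matrix(M.T@Rd(a)).as_rotvec()/(np.pi/4)
            print("  ",np.round(sh,3).tolist(),np.round(t,3).tolist()); M=Rd(a)
        p,ps=q,w[3]
def near(p,xy,rad,z0,z1):
    C=cloud(p); return C[(np.hypot(C[:,0]-xy[0],C[:,1]-xy[1])<rad)&(C[:,2]>z0)&(C[:,2]<z1)]
def rect(U):
    c,wh,an=cv2.minAreaRect(U[:,:2].astype(np.float32)); return np.round(c,4),np.round(wh,4),round(an,1)
E
python3 -c "
from h import *
go((.405,-.179,.22,-14))"
```

```text
now [ 0.2052 -0.643   0.2456] psi 17.70 t 1.1 w 0.088 j [-56.  21.   1.  -0. -70. -17.]
   [0.057, 0.847, 0.737] [0.235, 0.0, 0.0]
   [0.057, 0.968, 0.569] [0.235, 0.0, -0.0]
   [0.057, 1.056, 0.382] [0.235, 0.0, -0.0]
```

Emit:
send_rows:
  plan:
    - [[0.057,0.847,0.737],[0.235,0,0]]
    - [[0.057,0.847,0.737],[0.235,0,0]]
    - [[0.057,0.847,0.737],[0.235,0,0]]
    - [[0.057,0.847,0.737],[0.235,0,0]]
    - [[0.057,0.847,0.737],[0.235,0,0]]
  jaw: 1

```text
time_s: 1.6
tcp_pos: [0.2728, -0.4863, 0.2377]
eef_rot: [-30.9, 89.9, -23.6]
contact_force: [-0.6, 0.7, -0.3]
gripper_width: 0.0875
```

Emit:
send_rows:
  plan:
    - [[0.057,0.968,0.569],[0.235,0,0]]
    - [[0.057,0.968,0.569],[0.235,0,0]]
    - [[0.057,0.968,0.569],[0.235,0,0]]
    - [[0.057,0.968,0.569],[0.235,0,0]]
    - [[0.057,0.968,0.569],[0.235,0,0]]

```text
time_s: 2.1
tcp_pos: [0.3401, -0.3298, 0.2296]
eef_rot: [-14.0, 89.9, -17.2]
contact_force: [-0.4, -0.5, -0.4]
gripper_width: 0.0876
```

Emit:
send_rows:
  plan:
    - [[0.057,1,0.382],[0.235,0,0]]
    - [[0.057,1,0.382],[0.235,0,0]]
    - [[0.057,1,0.382],[0.235,0,0]]
    - [[0.057,1,0.382],[0.235,0,0]]
    - [[0.057,1,0.382],[0.235,0,0]]

```text
time_s: 2.6
tcp_pos: [0.4068, -0.1819, 0.2213]
eef_rot: [-2.6, 89.8, -16.1]
contact_force: [0.6, 0.3, -0.4]
gripper_width: 0.0874
```

```bash
sed -i 's#norm(q-p)/.2,#norm(q-p)/.16,#; s#/.149#/.14#' h.py
python3 - <<'E'
from h import *
w=r.capture("wrist");save(w,"w1.png")
print(np.round(w["pose"],3).tolist())
for o in r.trace(w,"tube")[:2]:
    C=cloud(w,o["mask"]);print(o["score"],rect(C),np.percentile(C[:,2],[5,50,95]))
C=near(w,(.405,-.179),.11,.01,.035); print(rect(C),np.percentile(C[:,2],[5,50,95]))
go((.405,-.179,.12,-14))
E
```

```text
[[0.235, 0.925, 0.3, 0.327], [0.972, -0.224, -0.073, -0.163], [-0.001, 0.308, -0.951, 0.359], [0.0, 0.0, 0.0, 1.0]]
0.68 (array([ 0.4098, -0.1833]), array([0.0271, 0.1781]), 76.4) [0.01317494 0.02260599 0.02526688]
(array([ 0.4064, -0.1822]), array([0.0259, 0.1711]), 75.6) [0.01439677 0.02268385 0.02527103]
now [ 0.4059 -0.1835  0.2212] psi -13.64 t 2.7 w 0.088 j [   1.   -1.  -29.    0.  -62. -105.]
   [0.674, 0.028, -0.014] [0.008, 0.003, 0.0]
```

```bash
python3 - <<'E'
from h import *
go((.407,-.181,.11,-14),(.407,-.181,.023,-14),(.407,-.181,.16,-14),(.613,.298,.19,31))
E
```

```text
now [ 0.4059 -0.1835  0.2212] psi -13.64 t 2.7 w 0.088 j [   1.   -1.  -29.    0.  -62. -105.]
   [0.741, 0.018, 0.002] [0.008, 0.003, 0.0]
   [0.58, 0.0, -0.0] [0.0, 0.0, 0.0]
   [-0.913, 0.0, 0.0] [0.0, 0.0, 0.0]
   [-0.05, 0.858, 0.14] [-0.25, 0.0, 0.0]
   [-0.05, 0.814, 0.305] [-0.25, 0.0, 0.0]
   [-0.05, 0.739, 0.458] [-0.25, 0.0, 0.0]
   [-0.05, 0.635, 0.593] [-0.25, 0.0, 0.0]
```

View pics/w1.png

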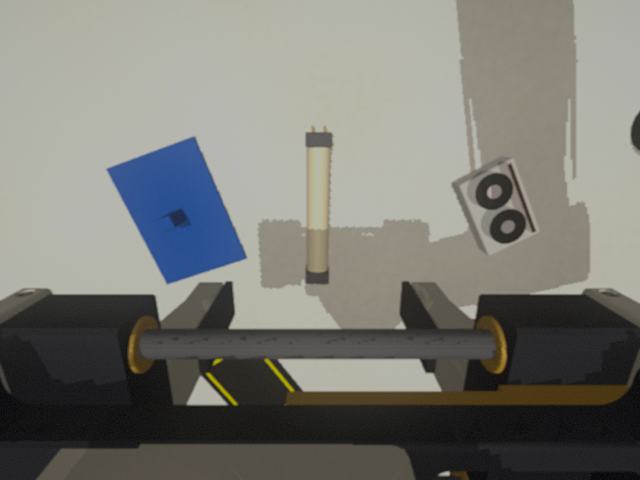

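Emit:
send_rows:
  plan:
    - [[0.741,0.018,0.008],[0.008,0,0]]
    - [[0.741,0.018,0.008],[0.008,0,0]]
    - [[0.741,0.018,0.008],[0.008,0,0]]
    - [[0.741,0.018,0.008],[0.008,0,0]]
    - [[0.741,0.018,0.008],[0.008,0,0]]

```text
time_s: 3.2
tcp_pos: [0.409, -0.1821, 0.1116]
eef_rot: [-11.0, 89.8, -25.1]
contact_force: [-0.5, 0.8, 0.2]
gripper_width: 0.0875
```

Emit:
send_rows:
  plan:
    - [[0.2,0,0],[0,0,0]]
    - [[0.4,0,0],[0,0,0]]
    - [[0.58,0,0],[0,0,0]]
    - [[0.58,0,0],[0,0,0]]
    - [[0.58,0,0],[0,0,0]]

```text
time_s: 3.7
tcp_pos: [0.4107, -0.1825, 0.0263]
eef_rot: [-7.2, 89.7, -21.2]
contact_force: [0.6, -0.4, 0.0]
gripper_width: 0.0876
```

Emit:
send_rows:
  plan:
    - [[0,0,0],[0,0,0]]
    - [[0,0,0],[0,0,0]]
    - [[0,0,0],[0,0,0]]
    - [[0,0,0],[0,0,0]]
    - [[0,0,0],[0,0,0]]
  jaw: -1
  force: 20

```text
time_s: 4.2
tcp_pos: [0.4108, -0.1825, 0.0265]
eef_rot: [-5.4, 89.7, -19.4]
contact_force: [0.3, 0.9, 0.2]
gripper_width: 0.053
```

Emit:
send_rows:
  plan:
    - [[0,0,0],[0,0,0]]
    - [[0,0,0],[0,0,0]]
    - [[-0.1,0,0],[0,0,0]]
    - [[-0.3,0,0],[0,0,0]]
    - [[-0.5,0,0],[0,0,0]]

```text
time_s: 4.7
tcp_pos: [0.4097, -0.1823, 0.1019]
eef_rot: [-16.7, 89.8, -30.7]
contact_force: [1.0, -0.6, -0.5]
gripper_width: 0.0136
```

```bash
python3 - <<'E'
from h import *
go((.407,-.181,.18,-14),(.613,.298,.19,31))
E
```

```text
now [ 0.4097 -0.1823  0.1019] psi -14.00 t 4.7 w 0.014 j [   1.    8.  -38.    0.  -44. -106.]
   [-0.521, 0.004, -0.018] [0.0, 0.005, 0.001]
   [-0.017, 0.858, 0.14] [-0.25, 0.0, 0.0]
   [-0.017, 0.814, 0.305] [-0.25, 0.0, 0.0]
   [-0.017, 0.739, 0.458] [-0.25, 0.0, 0.0]
   [-0.017, 0.635, 0.593] [-0.25, 0.0, 0.0]
```

Fingers move slowly (about 75 mm/s), so I lifted too early; reopen, look, and retry.

Emit:
send_rows:
  plan:
    - [[-0.3,0,0],[0,0,0]]
    - [[-0.3,0,0],[0,0,0]]
    - [[-0.3,0,0],[0,0,0]]
    - [[-0.3,0,0],[0,0,0]]
    - [[-0.3,0,0],[0,0,0]]
  jaw: 0.4

```text
time_s: 5.2
tcp_pos: [0.4088, -0.1822, 0.1459]
eef_rot: [-43.0, 89.9, -57.0]
contact_force: [-0.3, 0.8, -0.4]
gripper_width: 0.0476
```

```bash
python3 - <<'E'
from h import *
w=r.capture("wrist")
C=near(w,(.405,-.179),.12,.01,.035); print(rect(C),np.percentile(C[:,2],[5,50,95]))
C=near(w,(.405,-.179),.12,.02,.035); print(rect(C))
go((.409,-.1815,.024,-14))
E
```

```text
(array([ 0.4036, -0.1814]), array([0.0255, 0.1658]), 75.6) [0.01586473 0.02283595 0.02526876]
(array([ 0.4064, -0.1822]), array([0.0255, 0.16  ]), 75.5)
now [ 0.4089 -0.1822  0.1459] psi -14.00 t 5.2 w 0.052 j [   1.    4.  -35.    0.  -51. -106.]
   [0.813, 0.006, -0.002] [-0.0, 0.002, 0.002]
```

Emit:
send_rows:
  plan:
    - [[0.25,0,-0.017],[0,0,0]]
    - [[0.5,0,-0.017],[0,0,0]]
    - [[0.75,0,-0.017],[0,0,0]]
    - [[0.82,0,-0.017],[0,0,0]]
    - [[0.82,0,-0.017],[0,0,0]]

```text
time_s: 5.75
tcp_pos: [0.4049, -0.1819, 0.0213]
eef_rot: [-138.9, 89.7, -152.9]
contact_force: [0.6, 0.4, -0.3]
gripper_width: 0.0614
```

Emit:
send_rows:
  plan:
    - [[0,0,0],[0,0,0]]
    - [[0,0,0],[0,0,0]]
    - [[0,0,0],[0,0,0]]
    - [[0,0,0],[0,0,0]]
    - [[0,0,0],[0,0,0]]
  jaw: -1
  force: 20

```text
time_s: 6.25
tcp_pos: [0.4052, -0.1819, 0.0218]
eef_rot: [-132.3, 89.8, -146.3]
contact_force: [-0.1, 0.0, -0.3]
gripper_width: 0.0269
```

Emit:
send_rows:
  plan:
    - [[0,0,0],[0,0,0]]
    - [[-0.2,0,0],[0,0,0]]
    - [[-0.5,0,0],[0,0,0]]
    - [[-0.8,0,0],[0,0,0]]
    - [[-1,0,0],[0,0,0]]

```text
time_s: 6.75
tcp_pos: [0.4063, -0.1817, 0.175]
eef_rot: [-80.5, 89.9, -94.5]
contact_force: [0.5, 0.1, -1.2]
gripper_width: 0.0233
```

```bash
python3 - <<'E'
from h import *
go((.613,.298,.19,31))
E
```

```text
now [ 0.4063 -0.1817  0.175 ] psi -13.97 t 6.8 w 0.023 j [   2.    2.  -33.    0.  -55. -106.]
   [-0.027, 0.859, 0.141] [-0.25, 0.0, 0.003]
   [-0.025, 0.815, 0.306] [-0.25, 0.0, 0.0]
   [-0.025, 0.74, 0.459] [-0.25, 0.0, 0.0]
   [-0.025, 0.636, 0.594] [-0.25, 0.0, 0.0]
```

Emit:
send_rows:
  plan:
    - [[-0.027,0.859,0.141],[-0.25,0,0]]
    - [[-0.027,0.859,0.141],[-0.25,0,0]]
    - [[-0.027,0.859,0.141],[-0.25,0,0]]
    - [[-0.027,0.859,0.141],[-0.25,0,0]]
    - [[-0.027,0.859,0.141],[-0.25,0,0]]

```text
time_s: 7.25
tcp_pos: [0.4578, -0.0612, 0.1786]
eef_rot: [-102.8, 89.8, -105.5]
contact_force: [0.1, -0.7, -0.1]
gripper_width: 0.0236
```

Emit:
send_rows:
  plan:
    - [[-0.025,0.815,0.306],[-0.25,0,0]]
    - [[-0.025,0.815,0.306],[-0.25,0,0]]
    - [[-0.025,0.815,0.306],[-0.25,0,0]]
    - [[-0.025,0.815,0.306],[-0.25,0,0]]
    - [[-0.025,0.815,0.306],[-0.25,0,0]]

```text
time_s: 7.75
tcp_pos: [0.5087, 0.0584, 0.1814]
eef_rot: [-133.5, 89.8, -124.9]
contact_force: [0.1, -1.7, -0.6]
gripper_width: 0.0236
```

Emit:
send_rows:
  plan:
    - [[-0.025,0.74,0.459],[-0.25,0,0]]
    - [[-0.025,0.74,0.459],[-0.25,0,0]]
    - [[-0.025,0.74,0.459],[-0.25,0,0]]
    - [[-0.025,0.74,0.459],[-0.25,0,0]]
    - [[-0.025,0.74,0.459],[-0.25,0,0]]

```text
time_s: 8.25
tcp_pos: [0.5596, 0.1773, 0.184]
eef_rot: [-153.2, 89.7, -133.4]
contact_force: [0.2, -0.6, -1.2]
gripper_width: 0.0235
```

Emit:
send_rows:
  plan:
    - [[-0.025,0.636,0.594],[-0.25,0,0]]
    - [[-0.025,0.636,0.594],[-0.25,0,0]]
    - [[-0.025,0.636,0.594],[-0.25,0,0]]
    - [[-0.025,0.636,0.594],[-0.25,0,0]]
    - [[-0.025,0.636,0.594],[-0.25,0,0]]

```text
time_s: 8.75
tcp_pos: [0.6107, 0.2957, 0.1866]
eef_rot: [-167.4, 89.6, -136.4]
contact_force: [-0.4, -0.2, -1.3]
gripper_width: 0.0238
```

```bash
python3 - <<'E'
from h import *
w=r.capture("wrist");save(w,"w2.png")
for z0,z1 in((.004,.014),(.014,.05),(.02,.05)):
    C=near(w,(.613,.298),.115,z0,z1); print(z0,len(C),rect(C))
U=near(w,(.613,.298),.115,.014,.05)
# per-fork centres
a=np.radians(31);x=(U[:,:2]-[.613,.298])@[np.cos(a),np.sin(a)]
for m in(x>0,x<0): print(np.round(np.median(U[m],0),4),rect(U[m]))
# held tube
C=cloud(w);T=np.array(w["pose"]);s=r.get_state();D=C-s["tcp_pos"];m=(np.hypot(D[:,0],D[:,1])<.1)&(D[:,2]>-.025)&(D[:,2]<.02)
print("tube",m.sum(),rect(C[m]) if m.sum()>5 else "",np.median(C[m],0))
go((.613,.298,.1,31))
E
```

```text
0.004 548 (array([0.5401, 0.2484]), array([0.0122, 0.043 ]), 30.9)
0.014 133 (array([0.6133, 0.2925]), array([0.1049, 0.0536]), 31.0)
0.02 133 (array([0.6133, 0.2925]), array([0.1049, 0.0536]), 31.0)
[0.6664 0.2963 0.0409] (array([0.6541, 0.3158]), array([0.0055, 0.0524]), 37.0)
[0.5848 0.2493 0.0425] (array([0.5746, 0.2693]), array([0.0115, 0.0537]), 27.5)
tube 14136 (array([0.5954, 0.2861]), array([0.1347, 0.0536]), 18.8) [0.58827557 0.27644487 0.18764806]
now [0.6106 0.2953 0.1869] psi 30.99 t 8.8 w 0.023 j [  42.   23.   -3.    0.  -64. -101.]
   [0.579, 0.008, 0.026] [-0.0, -0.008, 0.002]
```

View pics/w2.png

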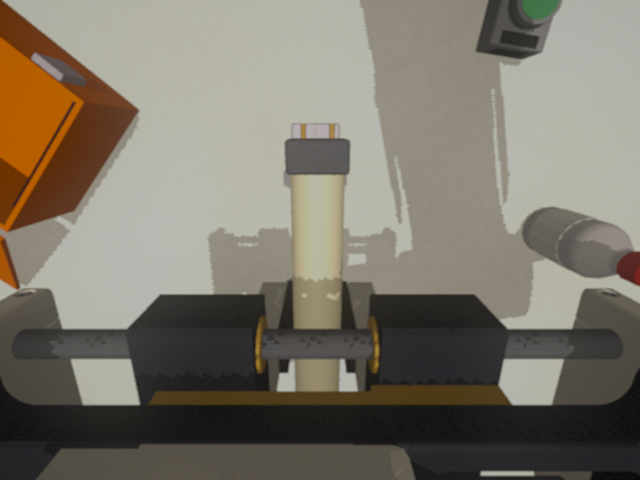

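```bash
python3 - <<'E'
from h import *
go((.616,.2955,.1,31),(.616,.2955,.048,31))
E
```

```text
now [0.6106 0.2953 0.1869] psi 30.99 t 8.8 w 0.023 j [  42.   23.   -3.    0.  -64. -101.]
   [0.579, -0.016, 0.035] [-0.0, -0.008, 0.002]
   [0.347, 0.0, -0.0] [0.0, 0.0, 0.0]
```

Emit:
send_rows:
  plan:
    - [[0.3,-0.016,0.035],[0,-0.008,0]]
    - [[0.579,-0.016,0.035],[0,-0.008,0]]
    - [[0.579,-0.016,0.035],[0,-0.008,0]]
    - [[0.579,-0.016,0.035],[0,-0.008,0]]
    - [[0.579,-0.016,0.035],[0,-0.008,0]]

```text
time_s: 9.3
tcp_pos: [0.6173, 0.2958, 0.1031]
eef_rot: [-23.1, 89.8, 7.9]
contact_force: [0.0, 0.1, 0.4]
gripper_width: 0.0234
```

Emit:
send_rows:
  plan:
    - [[0.12,0,0],[0,0,0]]
    - [[0.24,0,0],[0,0,0]]
    - [[0.347,0,0],[0,0,0]]
    - [[0.347,0,0],[0,0,0]]
    - [[0.347,0,0],[0,0,0]]

```text
time_s: 9.8
tcp_pos: [0.6184, 0.2963, 0.0531]
eef_rot: [-14.8, 89.6, 16.2]
contact_force: [0.1, -0.8, -1.1]
gripper_width: 0.023
```

Emit:
send_rows:
  plan:
    - [[0,0,0],[0,0,0]]
    - [[0,0,0],[0,0,0]]
    - [[0,0,0],[0,0,0]]
    - [[0,0,0],[0,0,0]]
    - [[0,0,0],[0,0,0]]
  jaw: 0.7

```text
time_s: 10.3
tcp_pos: [0.6185, 0.2964, 0.0533]
eef_rot: [-13.9, 89.6, 17.2]
contact_force: [-0.0, -0.5, -0.0]
gripper_width: 0.058
```

Emit:
send_rows:
  plan:
    - [[-0.3,0,0],[0,0,0]]
    - [[-0.6,0,0],[0,0,0]]
    - [[-0.9,0,0],[0,0,0]]
    - [[-1,0,0],[0,0,0]]
    - [[-1,0,0],[0,0,0]]

```text
time_s: 10.8
tcp_pos: [0.6188, 0.2969, 0.2071]
eef_rot: [-4.9, 89.3, 26.1]
contact_force: [0.2, 0.1, -0.2]
gripper_width: 0.0746
```

```bash
python3 - <<'E'
from h import *
w=r.capture("wrist");save(w,"w3.png")
for n in("tube","tube_holder"):
  for o in r.trace(w,n)[:1]:
    C=cloud(w,o["mask"]);print(n,o["score"],rect(C),np.percentile(C[:,2],[5,50,95]))
C=near(w,(.616,.2955),.1,.035,.06);print(rect(C),np.percentile(C[:,2],[5,50,95]))
for m in(C[:,0]<.57,C[:,0]>.65):print(np.median(C[m],0) if m.any() else "")
go((.377,.346,.19,24))
E
```

```text
tube 0.69 (array([0.6295, 0.3038]), array([0.1948, 0.0334]), 29.8) [0.03809638 0.04765984 0.05059119]
tube_holder 0.75 (array([0.6157, 0.2939]), array([0.1886, 0.0536]), 31.0) [0.00554352 0.00703518 0.04210908]
(array([0.6168, 0.2946]), array([0.1656, 0.0537]), 31.0) [0.03832304 0.04727376 0.05048885]
[0.56006245 0.2644178  0.04836584]
[0.66919103 0.32402101 0.047527  ]
now [0.6168 0.2957 0.2019] psi 31.00 t 10.9 w 0.075 j [  42.   23.   -2.    0.  -65. -101.]
   [0.036, 0.555, -0.599] [0.078, 0.006, 0.002]
   [0.04, 0.518, -0.632] [0.078, 0.0, -0.0]
```

View pics/w3.png

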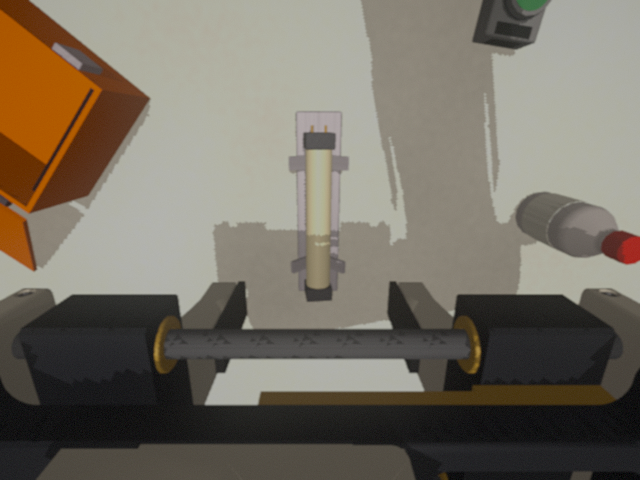

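The tube lies in both forks (318,215), top at 50 mm as it must be. On to the lens.

Emit:
send_rows:
  plan:
    - [[0.036,0.555,-0.599],[0.078,0.006,0]]
    - [[0.036,0.555,-0.599],[0.078,0.006,0]]
    - [[0.036,0.555,-0.599],[0.078,0.006,0]]
    - [[0.036,0.555,-0.599],[0.078,0.006,0]]
    - [[0.036,0.555,-0.599],[0.078,0.006,0]]

```text
time_s: 11.45
tcp_pos: [0.4964, 0.3208, 0.195]
eef_rot: [-132.6, 89.8, -105.1]
contact_force: [0.1, -0.2, 1.0]
gripper_width: 0.0745
```

Emit:
send_rows:
  plan:
    - [[0.04,0.518,-0.632],[0.078,0,0]]
    - [[0.04,0.518,-0.632],[0.078,0,0]]
    - [[0.04,0.518,-0.632],[0.078,0,0]]
    - [[0.04,0.518,-0.632],[0.078,0,0]]
    - [[0.04,0.518,-0.632],[0.078,0,0]]

```text
time_s: 11.95
tcp_pos: [0.3769, 0.346, 0.1887]
eef_rot: [-126.6, 89.8, -102.6]
contact_force: [-0.0, 0.1, 0.1]
gripper_width: 0.0746
```

```bash
python3 - <<'E'
from h import *
w=r.capture("wrist")
C=near(w,(.377,.346),.06,.02,.033); print(len(C),rect(C),np.percentile(C[:,2],[5,50,95]))
C=near(w,(.377,.346),.06,.012,.05); print(len(C),rect(C))
C=near(w,(.377,.346),.06,.036,.05); print(len(C),rect(C),np.percentile(C[:,2],[5,50,95]))
go((.377,.346,.1,24))
E
```

```text
1812 (array([0.3769, 0.3421]), array([0.0604, 0.0439]), 22.6) [0.02502399 0.02680691 0.02808825]
3034 (array([0.3769, 0.3421]), array([0.0604, 0.0439]), 22.6)
1094 (array([0.3769, 0.342 ]), array([0.0329, 0.0333]), 61.8) [0.03959356 0.04111326 0.04226622]
now [0.3773 0.3459 0.1887] psi 24.04 t 12.0 w 0.075 j [  65.    8.  -24.    0.  -58. -131.]
   [0.591, 0.003, -0.0] [0.001, -0.002, 0.003]
```

```bash
python3 - <<'E'
from h import *
go((.3769,.3421,.11,22.6),(.3769,.3421,.032,22.6),(.3769,.3421,.18,22.6),(.58,.05,.20,-9.5))
E
```

```text
now [0.3773 0.3459 0.1887] psi 24.04 t 12.0 w 0.075 j [  65.    8.  -24.    0.  -58. -131.]
   [0.525, -0.021, -0.012] [0.032, -0.002, 0.003]
   [0.52, 0.0, -0.0] [0.0, 0.0, 0.0]
   [-0.493, 0.0, 0.0] [0.0, 0.0, 0.0]
   [-0.493, 0.0, 0.0] [0.0, 0.0, 0.0]
   [-0.044, -0.773, 0.167] [0.238, 0.0, -0.0]
   [-0.044, -0.728, 0.308] [0.238, 0.0, -0.0]
   [-0.044, -0.658, 0.438] [0.238, 0.0, -0.0]
```

Emit:
send_rows:
  plan:
    - [[0.25,-0.021,-0.012],[0.032,0,0]]
    - [[0.525,-0.021,-0.012],[0.032,0,0]]
    - [[0.525,-0.021,-0.012],[0.032,0,0]]
    - [[0.525,-0.021,-0.012],[0.032,0,0]]
    - [[0.525,-0.021,-0.012],[0.032,0,0]]

```text
time_s: 12.5
tcp_pos: [0.3782, 0.3431, 0.1116]
eef_rot: [-86.5, 89.9, -63.9]
contact_force: [0.8, -0.2, 0.6]
gripper_width: 0.0749
```

Emit:
send_rows:
  plan:
    - [[0.2,0,0],[0,0,0]]
    - [[0.4,0,0],[0,0,0]]
    - [[0.52,0,0],[0,0,0]]
    - [[0.52,0,0],[0,0,0]]
    - [[0.52,0,0],[0,0,0]]

```text
time_s: 13.0
tcp_pos: [0.379, 0.344, 0.0352]
eef_rot: [-29.0, 89.9, -6.4]
contact_force: [0.2, -0.5, 0.5]
gripper_width: 0.0744
```

Emit:
send_rows:
  plan:
    - [[0,0,0],[0,0,0]]
    - [[0,0,0],[0,0,0]]
    - [[0,0,0],[0,0,0]]
    - [[0,0,0],[0,0,0]]
    - [[0,0,0],[0,0,0]]
  jaw: -1
  force: 25

```text
time_s: 13.5
tcp_pos: [0.3791, 0.3442, 0.0355]
eef_rot: [-12.3, 89.9, 10.3]
contact_force: [-1.0, -0.0, 5.3]
gripper_width: 0.0437
```

Emit:
send_rows:
  plan:
    - [[0,0,0],[0,0,0]]
    - [[-0.2,0,0],[0,0,0]]
    - [[-0.5,0,0],[0,0,0]]
    - [[-0.8,0,0],[0,0,0]]
    - [[-1,0,0],[0,0,0]]

```text
time_s: 14.0
tcp_pos: [0.379, 0.3445, 0.1884]
eef_rot: [10.4, 89.8, 33.0]
contact_force: [0.6, -0.1, -1.7]
gripper_width: 0.0435
```

```bash
python3 - <<'E'
from h import *
go((.58,.05,.22,-9.5))
E
```

```text
now [0.379  0.3445 0.1884] psi 22.63 t 14.0 w 0.044 j [  64.    8.  -25.    0.  -57. -132.]
   [-0.07, -0.776, 0.161] [0.238, 0.005, -0.001]
   [-0.07, -0.733, 0.302] [0.238, 0.0, -0.0]
   [-0.07, -0.664, 0.433] [0.238, 0.0, -0.0]
```

Emit:
send_rows:
  plan:
    - [[-0.07,-0.776,0.161],[0.238,0.005,0]]
    - [[-0.07,-0.776,0.161],[0.238,0.005,0]]
    - [[-0.07,-0.776,0.161],[0.238,0.005,0]]
    - [[-0.07,-0.776,0.161],[0.238,0.005,0]]
    - [[-0.07,-0.776,0.161],[0.238,0.005,0]]

```text
time_s: 14.5
tcp_pos: [0.446, 0.2457, 0.1985]
eef_rot: [129.8, 89.9, 141.6]
contact_force: [-0.7, 0.8, -2.5]
gripper_width: 0.0436
```

Emit:
send_rows:
  plan:
    - [[-0.07,-0.733,0.302],[0.238,0,0]]
    - [[-0.07,-0.733,0.302],[0.238,0,0]]
    - [[-0.07,-0.733,0.302],[0.238,0,0]]
    - [[-0.07,-0.733,0.302],[0.238,0,0]]
    - [[-0.07,-0.733,0.302],[0.238,0,0]]

```text
time_s: 15.0
tcp_pos: [0.5125, 0.1477, 0.2083]
eef_rot: [166.8, 89.9, 167.9]
contact_force: [-0.6, 0.9, -1.8]
gripper_width: 0.0435
```

Emit:
send_rows:
  plan:
    - [[-0.07,-0.664,0.433],[0.238,0,0]]
    - [[-0.07,-0.664,0.433],[0.238,0,0]]
    - [[-0.07,-0.664,0.433],[0.238,0,0]]
    - [[-0.07,-0.664,0.433],[0.238,0,0]]
    - [[-0.07,-0.664,0.433],[0.238,0,0]]

```text
time_s: 15.5
tcp_pos: [0.5789, 0.0502, 0.218]
eef_rot: [-177.7, 89.8, 172.7]
contact_force: [0.0, 0.3, -2.0]
gripper_width: 0.0437
```

```bash
cat >> h.py <<'E'
def box(p,show=True):
    "fit the 124x164 rim (z about .076) as (x,y,yaw)"
    from scipy.optimize import least_squares
    C=near(p,(.66,.012),.12,.071,.080)
    def f(q):
        a=np.radians(q[2]);d=C[:,:2]-q[:2];u=np.abs(d@[np.cos(a),np.sin(a)]);v=np.abs(d@[-np.sin(a),np.cos(a)])
        return np.hypot(np.maximum(u-.060,0),np.maximum(v-.080,0))+np.minimum(np.minimum(np.abs(u-.060),np.abs(v-.080)),.02)*((u<.06)&(v<.08))
    b=min((least_squares(f,[.66+dx,.012,y],loss="soft_l1",f_scale=.002) for dx in(-.02,0,.02) for y in(-12,-7)),key=lambda o:o.cost)
    print("box",len(C),np.round(b.x,4),"median res %.4f"%np.median(f(b.x)))
E
python3 - <<'E'
from h import *
w=r.capture("wrist");t=r.capture("top");c=r.capture("scene");save(w,"w4.png")
for p in(w,t,c): box(p)
go((.62,.02,.2,-9.5))
E
```

```text
box 2533 [ 6.5690e-01  8.1000e-03 -1.2237e+01] median res 0.0038
box 203 [ 0.664   0.0127 -9.8367] median res 0.0039
box 978 [ 0.6632  0.0117 -9.6152] median res 0.0057
now [0.5788 0.0506 0.2185] psi -9.50 t 15.7 w 0.043 j [  24.   13.  -14.   -0.  -64. -124.]
   [0.122, -0.156, 0.305] [-0.0, -0.003, -0.0]
```

View pics/w4.png

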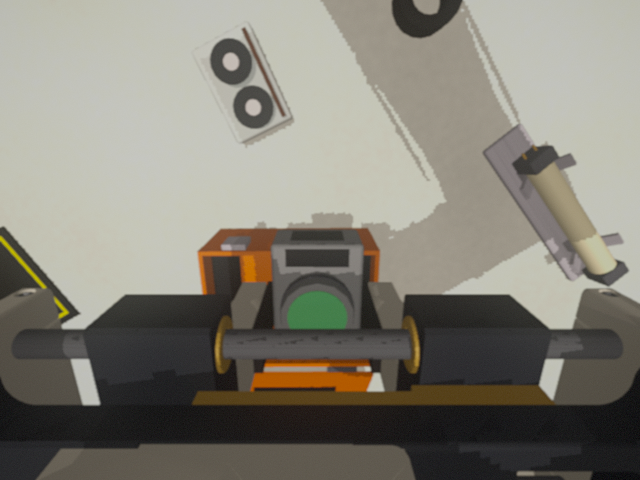

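```bash
cat >> h.py <<'E'
def inbox(p,q,z0,z1,lim=.11):
    C=cloud(p);a=np.radians(q[2]);d=C[:,:2]-q[:2];u=d@[np.cos(a),np.sin(a)];v=d@[-np.sin(a),np.cos(a)]
    m=(np.abs(u)<lim)&(np.abs(v)<lim)&(C[:,2]>z0)&(C[:,2]<z1); return np.c_[u,v,C[:,2]][m]
E
python3 - <<'E'
from h import *
q=(.664,.012,-9.7)
for n in("top","scene","wrist"):
    p=r.capture(n)
    for l,z0,z1 in(("rim",.071,.082),("ledge",.046,.058),("floor",.001,.012)):
        B=inbox(p,q,z0,z1)
        if l=="floor":B=B[(abs(B[:,0])<.058)&(abs(B[:,1])<.066)]
        if len(B)<8: print(n,l,len(B));continue
        if l=="rim":
            for s in(-.06,-.03,0,.03,.06):
                k=B[abs(B[:,1]-s)<.008]
                if len(k)>3: print("   v",s,"u",np.round(np.sort(k[:,0])[::max(1,len(k)//7)],3))
        print(n,l,len(B),"u",np.round(np.percentile(B[:,0],[1,10,90,99]),4),"v",np.round(np.percentile(B[:,1],[1,10,90,99]),4))
E
```

```text
v -0.06 u [0.046 0.049 0.052 0.056 0.06  0.063 0.068]
   v -0.03 u [0.046 0.048 0.049 0.056 0.059 0.062 0.065 0.067]
   v 0 u [0.046 0.048 0.051 0.06  0.062 0.065 0.066 0.069 0.072]
top rim 224 u [-0.0705 -0.0309  0.068   0.0738] v [-0.0815 -0.0801 -0.0059  0.0047]
top ledge 297 u [-0.0642 -0.0238  0.1062  0.1094] v [-0.0787 -0.076   0.0068  0.0304]
top floor 207 u [-0.0042  0.0067  0.0452  0.0483] v [-0.0604 -0.0544 -0.0124 -0.0025]
   v -0.06 u [-0.075 -0.067  0.052  0.058  0.063  0.065  0.069  0.078]
   v -0.03 u [-0.075 -0.068  0.05   0.053  0.062  0.065  0.069  0.073]
   v 0 u [-0.072 -0.067  0.046  0.052  0.061  0.065  0.068  0.071]
   v 0.03 u [-0.07  -0.066  0.052  0.054  0.062  0.065  0.069  0.074]
   v 0.06 u [-0.076 -0.068  0.05   0.056  0.061  0.064  0.067  0.071]
scene rim 997 u [-0.0727 -0.0679  0.0691  0.0754] v [-0.0833 -0.0782  0.0773  0.0813]
scene ledge 1430 u [-0.0712 -0.0675  0.1061  0.1097] v [-0.0809 -0.074   0.0713  0.0813]
scene floor 171 u [-0.0579 -0.0567 -0.0453 -0.0411] v [-0.0648 -0.0605  0.0308  0.0406]
   v -0.06 u [-0.076 -0.074 -0.072 -0.07  -0.07  -0.069 -0.068 -0.067]
   v -0.03 u [-0.071 -0.07  -0.068 -0.067  0.052  0.062  0.064]
   v 0 u [0.049 0.049 0.051 0.053 0.061 0.062 0.065 0.07 ]
   v 0.03 u [0.048 0.049 0.051 0.053 0.059 0.062 0.064 0.07 ]
   v 0.06 u [-0.071  0.049  0.05   0.053  0.056  0.061  0.063]
wrist rim 2451 u [-0.0747 -0.0701  0.0644  0.0699] v [-0.085  -0.0811  0.0717  0.0779]
wrist ledge 2049 u [-0.0758 -0.0703  0.0984  0.1053] v [-0.0818 -0.0793  0.071   0.0764]
wrist floor 896 u [-0.0392 -0.0365 -0.0092 -0.0055] v [-0.0656 -0.0642 -0.0337 -0.0303]
```

```bash
python3 - <<'E'
from h import *
go((.655,.012,.2,-9.7),(.655,.012,.1,-9.7),(.655,.012,.039,-9.7))
E
```

```text
now [0.5791 0.0503 0.2187] psi -9.52 t 15.8 w 0.044 j [  24.   13.  -14.   -0.  -64. -124.]
   [0.124, -0.168, 0.542] [0.004, -0.002, -0.0]
   [0.667, 0.0, -0.0] [0.0, 0.0, 0.0]
   [0.407, 0.0, -0.0] [0.0, 0.0, 0.0]
```

Emit:
send_rows:
  plan:
    - [[0.124,-0.168,0.542],[0.004,0,0]]
    - [[0.124,-0.168,0.542],[0.004,0,0]]
    - [[0.124,-0.168,0.542],[0.004,0,0]]
    - [[0.124,-0.168,0.542],[0.004,0,0]]
    - [[0.124,-0.168,0.542],[0.004,0,0]]

```text
time_s: 16.3
tcp_pos: [0.6545, 0.0124, 0.2001]
eef_rot: [172.4, 89.9, 162.7]
contact_force: [-0.8, 0.5, -1.7]
gripper_width: 0.0438
```

Emit:
send_rows:
  plan:
    - [[0.2,0,0],[0,0,0]]
    - [[0.4,0,0],[0,0,0]]
    - [[0.667,0,0],[0,0,0]]
    - [[0.667,0,0],[0,0,0]]
    - [[0.667,0,0],[0,0,0]]

```text
time_s: 16.8
tcp_pos: [0.6542, 0.0128, 0.101]
eef_rot: [-168.3, 89.9, -177.9]
contact_force: [1.0, 0.1, -0.7]
gripper_width: 0.0438
```

```bash
python3 - <<'E'
from h import *
go((.655,.012,.039,-9.7))
print(r.get_state()["contact_force"])
E
```

```text
now [0.6542 0.0128 0.101 ] psi -9.61 t 16.8 w 0.044 j [  18.   25.  -12.   -0.  -53. -118.]
   [0.414, -0.004, 0.007] [0.002, -0.003, 0.001]
[ 1.03479864  0.14044637 -0.68873874]
```

Emit:
send_rows:
  plan:
    - [[0.12,0,0.007],[0,0,0]]
    - [[0.22,0,0.007],[0,0,0]]
    - [[0.33,0,0.007],[0,0,0]]
    - [[0.41,0,0.007],[0,0,0]]
    - [[0.41,0,0.007],[0,0,0]]

```text
time_s: 17.3
tcp_pos: [0.6554, 0.0127, 0.0395]
eef_rot: [-163.0, 89.9, -172.6]
contact_force: [-0.5, 0.5, -1.8]
gripper_width: 0.0435
```

Emit:
send_rows:
  plan:
    - [[0,0,0],[0,0,0]]
    - [[0,0,0],[0,0,0]]
    - [[0,0,0],[0,0,0]]
    - [[0,0,0],[0,0,0]]
    - [[0,0,0],[0,0,0]]
  jaw: 0.36

```text
time_s: 17.8
tcp_pos: [0.6555, 0.0127, 0.0398]
eef_rot: [-165.1, 89.9, -174.7]
contact_force: [0.2, -0.1, -0.4]
gripper_width: 0.0593
```

Emit:
send_rows:
  plan:
    - [[-0.2,0,0],[0,0,0]]
    - [[-0.5,0,0],[0,0,0]]
    - [[-0.8,0,0],[0,0,0]]
    - [[-1,0,0],[0,0,0]]
    - [[-1,0,0],[0,0,0]]

```text
time_s: 18.3
tcp_pos: [0.6583, 0.0131, 0.1958]
eef_rot: [19.5, 89.6, 9.9]
contact_force: [0.1, 0.6, -0.1]
gripper_width: 0.0599
```

```bash
python3 - <<'E'
from h import *
w=r.capture("wrist")
B=inbox(w,(.655,.012,-9.7),.001,.06,.057)
for z0,z1 in((.025,.038),(.04,.05)):
    k=B[(B[:,2]>z0)&(B[:,2]<z1)]; print(z0,len(k),rect(k) if len(k)>5 else "",np.median(k[:,2]) if len(k) else "")
# divider hold: cassette next
go((.445,.006,.19,15))
E
```

```text
0.025 1800 (array([-0.0018, -0.0004]), array([0.044 , 0.0604]), 89.9) 0.030871794426745508
0.04 1088 (array([-0.0016, -0.0005]), array([0.0323, 0.0334]), 89.7) 0.04501270112680575
now [0.6569 0.013  0.1928] psi -9.58 t 18.4 w 0.060 j [  18.   21.   -6.   -0.  -63. -118.]
   [0.007, -0.141, -0.693] [-0.273, 0.004, -0.002]
   [0.009, 0.01, -0.707] [-0.273, 0.0, 0.0]
```

Lens stands centred in the box (top 31/45 mm, ✓.). Now the cassette.

Emit:
send_rows:
  plan:
    - [[0.007,-0.141,-0.693],[-0.273,0.004,0]]
    - [[0.007,-0.141,-0.693],[-0.273,0.004,0]]
    - [[0.007,-0.141,-0.693],[-0.273,0.004,0]]
    - [[0.007,-0.141,-0.693],[-0.273,0.004,0]]
    - [[0.007,-0.141,-0.693],[-0.273,0.004,0]]
  jaw: 0.85

```text
time_s: 18.85
tcp_pos: [0.5516, 0.0097, 0.1912]
eef_rot: [59.1, 89.9, 61.7]
contact_force: [1.2, -1.1, -0.4]
gripper_width: 0.0811
```

Emit:
send_rows:
  plan:
    - [[0.009,0.01,-0.707],[-0.273,0,0]]
    - [[0.009,0.01,-0.707],[-0.273,0,0]]
    - [[0.009,0.01,-0.707],[-0.273,0,0]]
    - [[0.009,0.01,-0.707],[-0.273,0,0]]
    - [[0.009,0.01,-0.707],[-0.273,0,0]]

```text
time_s: 19.35
tcp_pos: [0.4473, 0.0067, 0.1901]
eef_rot: [24.0, 89.9, 39.0]
contact_force: [0.6, -0.3, 0.2]
gripper_width: 0.0811
```

```bash
python3 - <<'E'
from h import *
w=r.capture("wrist");save(w,"w5.png")
for z0,z1 in((.015,.03),(.02,.03)):
    C=near(w,(.445,.006),.065,z0,z1); print(len(C),rect(C),np.percentile(C[:,2],[5,50,95]))
for o in r.trace(w,"cassette")[:1]:
    C=cloud(w,o["mask"]);print(o["score"],rect(C),np.percentile(C[:,2],[1,5,50,95]))
go((.445,.006,.1,15))
E
```

```text
5540 (array([0.4461, 0.0018]), array([0.0876, 0.0581]), 15.1) [0.0215697  0.02289865 0.02413125]
5482 (array([0.4462, 0.0019]), array([0.0873, 0.0581]), 15.0) [0.02165292 0.02290761 0.0241323 ]
0.89 (array([0.4511, 0.0029]), array([0.0984, 0.0634]), 14.7) [-0.00081305  0.02106434  0.02286479  0.02412187]
now [0.4471 0.0065 0.1897] psi 14.95 t 19.4 w 0.081 j [  26.    1.  -31.   -0.  -57. -101.]
   [0.598, -0.0, -0.015] [-0.001, 0.001, -0.001]
```

View pics/w5.png

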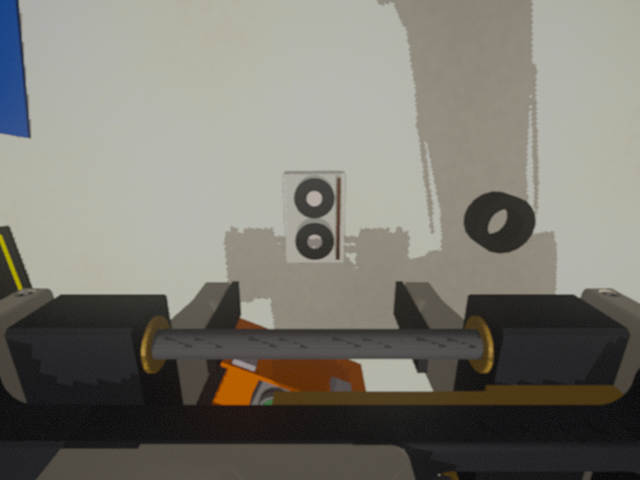

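```bash
python3 - <<'E'
from h import *
go((.446,.0018,.11,15.1),(.446,.0018,.023,15.1))
E
```

```text
now [0.4471 0.0065 0.1897] psi 14.95 t 19.4 w 0.081 j [  26.    1.  -31.   -0.  -57. -101.]
   [0.531, -0.029, -0.015] [-0.003, 0.001, -0.001]
   [0.58, 0.0, -0.0] [0.0, 0.0, 0.0]
```

Emit:
send_rows:
  plan:
    - [[0.25,-0.029,-0.015],[0,0,0]]
    - [[0.53,-0.029,-0.015],[0,0,0]]
    - [[0.53,-0.029,-0.015],[0,0,0]]
    - [[0.53,-0.029,-0.015],[0,0,0]]
    - [[0.53,-0.029,-0.015],[0,0,0]]

```text
time_s: 19.95
tcp_pos: [0.4477, 0.0023, 0.1117]
eef_rot: [13.0, 89.8, 28.0]
contact_force: [0.4, 1.8, 0.7]
gripper_width: 0.0814
```

Emit:
send_rows:
  plan:
    - [[0.2,0,0],[0,0,0]]
    - [[0.4,0,0],[0,0,0]]
    - [[0.58,0,0],[0,0,0]]
    - [[0.58,0,0],[0,0,0]]
    - [[0.58,0,0],[0,0,0]]

```text
time_s: 20.45
tcp_pos: [0.449, 0.0028, 0.0261]
eef_rot: [7.4, 89.8, 22.4]
contact_force: [1.0, 0.3, 1.3]
gripper_width: 0.0811
```

Emit:
send_rows:
  plan:
    - [[0,0,0],[0,0,0]]
    - [[0,0,0],[0,0,0]]
    - [[0,0,0],[0,0,0]]
    - [[0,0,0],[0,0,0]]
    - [[0,0,0],[0,0,0]]
  jaw: -1
  force: 20

```text
time_s: 20.95
tcp_pos: [0.4496, 0.0031, 0.027]
eef_rot: [7.3, 89.7, 22.3]
contact_force: [-2.4, 1.2, 9.3]
gripper_width: 0.0574
```

Emit:
send_rows:
  plan:
    - [[0,0,0],[0,0,0]]
    - [[-0.2,0,0],[0,0,0]]
    - [[-0.5,0,0],[0,0,0]]
    - [[-0.8,0,0],[0,0,0]]
    - [[-1,0,0],[0,0,0]]

```text
time_s: 21.45
tcp_pos: [0.4493, 0.0028, 0.1801]
eef_rot: [5.5, 89.5, 20.5]
contact_force: [0.6, 0.5, -0.7]
gripper_width: 0.0578
```

```bash
python3 - <<'E'
from h import *
go((.61,-.316,.2,20.5))
E
```

```text
now [0.4493 0.0028 0.1801] psi 15.03 t 21.4 w 0.058 j [  26.    2.  -32.    0.  -55. -101.]
   [-0.044, -0.777, 0.162] [-0.041, 0.011, -0.001]
   [-0.044, -0.782, 0.136] [-0.041, 0.0, 0.0]
   [-0.044, -0.786, 0.112] [-0.041, 0.0, 0.0]
```

Emit:
send_rows:
  plan:
    - [[-0.044,-0.777,0.162],[-0.041,0.011,0]]
    - [[-0.044,-0.777,0.162],[-0.041,0.011,0]]
    - [[-0.044,-0.777,0.162],[-0.041,0.011,0]]
    - [[-0.044,-0.777,0.162],[-0.041,0.011,0]]
    - [[-0.044,-0.777,0.162],[-0.041,0.011,0]]

```text
time_s: 21.95
tcp_pos: [0.5024, -0.1039, 0.1863]
eef_rot: [138.5, 89.9, 155.3]
contact_force: [-0.9, 0.1, -0.5]
gripper_width: 0.0578
```

Emit:
send_rows:
  plan:
    - [[-0.044,-0.782,0.136],[-0.041,0,0]]
    - [[-0.044,-0.782,0.136],[-0.041,0,0]]
    - [[-0.044,-0.782,0.136],[-0.041,0,0]]
    - [[-0.044,-0.782,0.136],[-0.041,0,0]]
    - [[-0.044,-0.782,0.136],[-0.041,0,0]]

```text
time_s: 22.45
tcp_pos: [0.5552, -0.2097, 0.1921]
eef_rot: [138.4, 89.8, 157.0]
contact_force: [-0.8, -0.3, -1.2]
gripper_width: 0.0577
```

Emit:
send_rows:
  plan:
    - [[-0.044,-0.786,0.112],[-0.041,0,0]]
    - [[-0.044,-0.786,0.112],[-0.041,0,0]]
    - [[-0.044,-0.786,0.112],[-0.041,0,0]]
    - [[-0.044,-0.786,0.112],[-0.041,0,0]]
    - [[-0.044,-0.786,0.112],[-0.041,0,0]]

```text
time_s: 22.95
tcp_pos: [0.6083, -0.3147, 0.1981]
eef_rot: [132.6, 89.8, 153.1]
contact_force: [0.4, -0.3, -2.0]
gripper_width: 0.0577
```

```bash
python3 - <<'E'
from h import *
w=r.capture("wrist");save(w,"w6.png")
for o in r.trace(w,"cassette_pad")[:1]:
    C=cloud(w,o["mask"]);C=C[C[:,2]<.012];print(o["score"],rect(C),np.percentile(C[:,2],[5,50,95]))
# yellow outline points
c=w["color"].astype(int);m=(c[...,0]>120)&(c[...,1]>110)&(c[...,2]<70)
Y=cloud(w,m);Y=Y[(Y[:,2]<.012)&(np.hypot(Y[:,0]-.612,Y[:,1]+.32)<.09)];print(len(Y),rect(Y))
go((.6156,-.3187,.11,20.5),(.6156,-.3187,.031,20.5))
E
```

```text
0.74 (array([ 0.5764, -0.3336]), array([0.0487, 0.0962]), 20.2) [0.00168253 0.00291564 0.00413058]
816 (array([ 0.5795, -0.3318]), array([0.0412, 0.0813]), 20.6)
now [ 0.6083 -0.3144  0.1987] psi 20.53 t 23.1 w 0.058 j [-11.  23.  -1.  -0. -65. -58.]
   [0.591, -0.045, 0.037] [0.001, -0.003, -0.003]
   [0.527, 0.0, -0.0] [0.0, 0.0, 0.0]
```

View pics/w6.png

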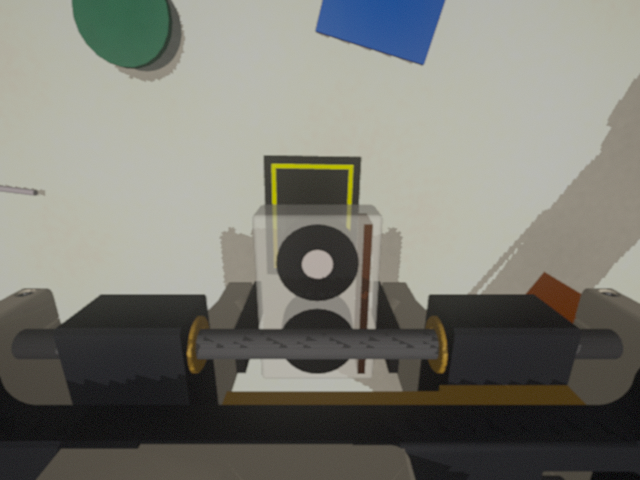

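Emit:
send_rows:
  plan:
    - [[0.3,-0.045,0.037],[0,-0.003,-0.003]]
    - [[0.591,-0.045,0.037],[0,-0.003,-0.003]]
    - [[0.591,-0.045,0.037],[0,-0.003,-0.003]]
    - [[0.591,-0.045,0.037],[0,-0.003,-0.003]]
    - [[0.591,-0.045,0.037],[0,-0.003,-0.003]]

```text
time_s: 23.55
tcp_pos: [0.6172, -0.3187, 0.1131]
eef_rot: [-42.2, 89.8, -21.5]
contact_force: [0.7, 0.1, -0.9]
gripper_width: 0.0578
```

```bash
python3 - <<'E'
from h import *
go((.6158,-.3187,.0315,20.5))
E
```

```text
now [ 0.6172 -0.3187  0.1131] psi 20.61 t 23.6 w 0.058 j [-11.  28.  -6.   0. -56. -58.]
   [0.544, 0.005, -0.011] [0.002, 0.004, 0.003]
```

Emit:
send_rows:
  plan:
    - [[0.15,0.005,-0.011],[0,0.004,0.003]]
    - [[0.3,0.005,-0.011],[0,0.004,0.003]]
    - [[0.45,0.005,-0.011],[0,0.004,0.003]]
    - [[0.54,0.005,-0.011],[0,0.004,0.003]]
    - [[0.54,0.005,-0.011],[0,0.004,0.003]]

```text
time_s: 24.05
tcp_pos: [0.616, -0.3186, 0.0323]
eef_rot: [-111.0, 90.0, -90.4]
contact_force: [-0.1, 0.0, -0.7]
gripper_width: 0.058
```

Emit:
send_rows:
  plan:
    - [[0,0,0],[0,0,0]]
    - [[0,0,0],[0,0,0]]
    - [[0,0,0],[0,0,0]]
    - [[0,0,0],[0,0,0]]
    - [[0,0,0],[0,0,0]]
  jaw: 0.85

```text
time_s: 24.55
tcp_pos: [0.6161, -0.3187, 0.0328]
eef_rot: [-69.0, 90.0, -48.4]
contact_force: [0.2, 0.4, -0.6]
gripper_width: 0.0809
```

Emit:
send_rows:
  plan:
    - [[-0.2,0,0],[0,0,0]]
    - [[-0.5,0,0],[0,0,0]]
    - [[-0.8,0,0],[0,0,0]]
    - [[-1,0,0],[0,0,0]]
    - [[-1,0,0],[0,0,0]]

```text
time_s: 25.05
tcp_pos: [0.6185, -0.3197, 0.1891]
eef_rot: [-43.4, 89.4, -22.7]
contact_force: [0.4, -0.1, -0.9]
gripper_width: 0.0807
```

```bash
python3 - <<'E'
from h import *
w=r.capture("wrist")
C=near(w,(.6125,-.32),.08,.018,.035);print(len(C),rect(C),np.percentile(C[:,2],[5,50,95]))
C=near(w,(.6125,-.32),.085,.0015,.007);C=C;print(rect(C))
go((.379,-.331,.19,-84.8))
E
```

```text
5768 (array([ 0.6131, -0.3219]), array([0.0878, 0.0581]), 20.6) [0.02557527 0.02689961 0.02811832]
(array([ 0.6127, -0.3206]), array([0.1265, 0.0961]), 19.5)
now [ 0.6173 -0.319   0.1861] psi 20.63 t 25.1 w 0.081 j [-11.  24.  -1.   0. -64. -58.]
   [-0.012, 0.162, -0.505] [0.781, 0.007, 0.003]
   [-0.009, -0.158, -0.506] [0.781, 0.0, -0.0]
   [-0.009, -0.421, -0.323] [0.781, 0.0, -0.0]
```

Cassette lies within 2 mm of pad centre. Next the divider.

Emit:
send_rows:
  plan:
    - [[-0.012,0.162,-0.505],[0.781,0.007,0.003]]
    - [[-0.012,0.162,-0.505],[0.781,0.007,0.003]]
    - [[-0.012,0.162,-0.505],[0.781,0.007,0.003]]
    - [[-0.012,0.162,-0.505],[0.781,0.007,0.003]]
    - [[-0.012,0.162,-0.505],[0.781,0.007,0.003]]
  jaw: 0

```text
time_s: 25.6
tcp_pos: [0.5371, -0.3228, 0.1866]
eef_rot: [161.5, 89.9, 146.8]
contact_force: [-0.6, -0.0, -0.1]
gripper_width: 0.0475
```

Emit:
send_rows:
  plan:
    - [[-0.009,-0.158,-0.506],[0.781,0,0]]
    - [[-0.009,-0.158,-0.506],[0.781,0,0]]
    - [[-0.009,-0.158,-0.506],[0.781,0,0]]
    - [[-0.009,-0.158,-0.506],[0.781,0,0]]
    - [[-0.009,-0.158,-0.506],[0.781,0,0]]

```text
time_s: 26.1
tcp_pos: [0.4574, -0.3264, 0.1875]
eef_rot: [-160.1, 89.9, 150.1]
contact_force: [-0.2, 0.0, -0.4]
gripper_width: 0.0437
```

Emit:
send_rows:
  plan:
    - [[-0.009,-0.421,-0.323],[0.781,0,0]]
    - [[-0.009,-0.421,-0.323],[0.781,0,0]]
    - [[-0.009,-0.421,-0.323],[0.781,0,0]]
    - [[-0.009,-0.421,-0.323],[0.781,0,0]]
    - [[-0.009,-0.421,-0.323],[0.781,0,0]]

```text
time_s: 26.6
tcp_pos: [0.3778, -0.3301, 0.1887]
eef_rot: [-124.7, 89.9, 150.5]
contact_force: [-0.3, 0.3, -0.4]
gripper_width: 0.0439
```

```bash
python3 - <<'E'
from h import *
w=r.capture("wrist");save(w,"w7.png")
for o in r.trace(w,"divider")[:1]:
    C=cloud(w,o["mask"]);C=C[(C[:,2]<.012)&(C[:,2]>.001)];print(o["score"],rect(C),np.percentile(C[:,2],[5,50,95]))
C=near(w,(.379,-.331),.03,.03,.045);print(len(C),rect(C),np.percentile(C[:,2],[5,50,95]))
go((.379,-.331,.1,-84.8))
E
```

```text
0.98 (array([ 0.3776, -0.332 ]), array([0.142 , 0.1017]), 5.2) [0.00181532 0.00294875 0.00414293]
253 (array([ 0.3777, -0.3311]), array([0.0137, 0.0136]), 5.6) [0.03305923 0.03669853 0.03806938]
now [ 0.3779 -0.3301  0.1886] psi -84.53 t 26.7 w 0.044 j [ -19.    7.  -25.   -0.  -58. -156.]
   [0.591, 0.008, 0.008] [0.006, -0.002, 0.003]
```

View pics/w7.png

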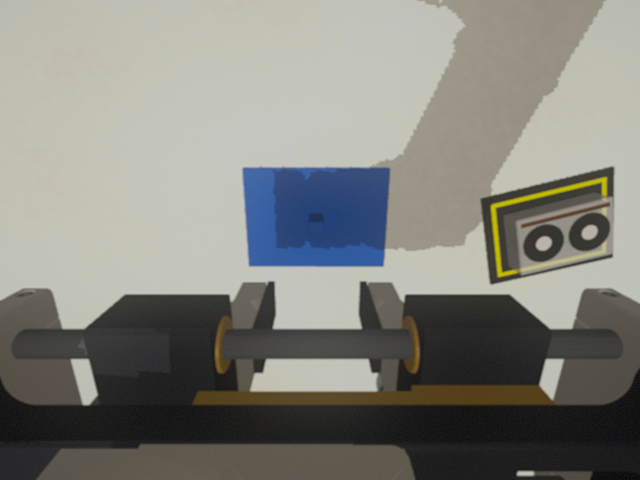

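Divider at (316,217), whole; 142×102 measured. Grip its post.

```bash
python3 - <<'E'
from h import *
go((.3777,-.3316,.11,-84.8),(.3777,-.3316,.026,-84.8))
E
```

```text
now [ 0.3779 -0.3301  0.1886] psi -84.53 t 26.7 w 0.044 j [ -19.    7.  -25.   -0.  -58. -156.]
   [0.524, -0.001, 0.011] [0.006, -0.002, 0.003]
   [0.56, 0.0, -0.0] [0.0, 0.0, 0.0]
```

Emit:
send_rows:
  plan:
    - [[0.26,-0.001,0.011],[0.006,-0.002,0.003]]
    - [[0.524,-0.001,0.011],[0.006,-0.002,0.003]]
    - [[0.524,-0.001,0.011],[0.006,-0.002,0.003]]
    - [[0.524,-0.001,0.011],[0.006,-0.002,0.003]]
    - [[0.524,-0.001,0.011],[0.006,-0.002,0.003]]

```text
time_s: 27.2
tcp_pos: [0.3791, -0.3322, 0.1117]
eef_rot: [50.9, 89.9, -33.7]
contact_force: [0.6, 0.3, 1.1]
gripper_width: 0.0437
```

Emit:
send_rows:
  plan:
    - [[0.18,0,0],[0,0,0]]
    - [[0.36,0,0],[0,0,0]]
    - [[0.55,0,0],[0,0,0]]
    - [[0.55,0,0],[0,0,0]]
    - [[0.55,0,0],[0,0,0]]

```text
time_s: 27.7
tcp_pos: [0.3802, -0.3328, 0.0306]
eef_rot: [48.6, 89.8, -36.0]
contact_force: [-0.1, 0.5, 0.1]
gripper_width: 0.0437
```

Emit:
send_rows:
  plan:
    - [[0,0,0],[0,0,0]]
    - [[0,0,0],[0,0,0]]
    - [[0,0,0],[0,0,0]]
    - [[0,0,0],[0,0,0]]
    - [[0,0,0],[0,0,0]]
  jaw: -1
  force: 30

```text
time_s: 28.2
tcp_pos: [0.3802, -0.3328, 0.0311]
eef_rot: [48.9, 89.8, -35.6]
contact_force: [-1.6, 1.1, 5.6]
gripper_width: 0.0138
```

Emit:
send_rows:
  plan:
    - [[0,0,0],[0,0,0]]
    - [[-0.2,0,0],[0,0,0]]
    - [[-0.5,0,0],[0,0,0]]
    - [[-0.8,0,0],[0,0,0]]
    - [[-1,0,0],[0,0,0]]

```text
time_s: 28.7
tcp_pos: [0.3803, -0.3328, 0.1841]
eef_rot: [52.7, 89.6, -31.9]
contact_force: [1.0, -0.4, -0.6]
gripper_width: 0.0137
```

```bash
python3 - <<'E'
from h import *
go((.50,-.20,.22,-60),(.6,.015,.22,-9.7))
E
```

```text
now [ 0.3803 -0.3328  0.1841] psi -84.55 t 28.7 w 0.014 j [ -19.    7.  -26.    0.  -57. -156.]
   [-0.119, 0.44, -0.402] [-0.273, 0.006, -0.006]
   [-0.12, 0.515, -0.3] [-0.273, 0.0, 0.0]
   [-0.0, 0.647, -0.454] [-0.559, 0.0, 0.0]
   [-0.0, 0.779, -0.136] [-0.559, 0.0, 0.0]
```

Emit:
send_rows:
  plan:
    - [[-0.119,0.44,-0.402],[-0.273,0.006,-0.006]]
    - [[-0.119,0.44,-0.402],[-0.273,0.006,-0.006]]
    - [[-0.119,0.44,-0.402],[-0.273,0.006,-0.006]]
    - [[-0.119,0.44,-0.402],[-0.273,0.006,-0.006]]
    - [[-0.119,0.44,-0.402],[-0.273,0.006,-0.006]]

```text
time_s: 29.2
tcp_pos: [0.4395, -0.2664, 0.2014]
eef_rot: [-132.5, 89.9, 155.3]
contact_force: [-0.1, -0.1, -1.5]
gripper_width: 0.0137
```

Emit:
send_rows:
  plan:
    - [[-0.12,0.515,-0.3],[-0.273,0,0]]
    - [[-0.12,0.515,-0.3],[-0.273,0,0]]
    - [[-0.12,0.515,-0.3],[-0.273,0,0]]
    - [[-0.12,0.515,-0.3],[-0.273,0,0]]
    - [[-0.12,0.515,-0.3],[-0.273,0,0]]

```text
time_s: 29.7
tcp_pos: [0.4982, -0.2008, 0.2187]
eef_rot: [-133.7, 89.8, 166.2]
contact_force: [-0.1, -0.2, -0.8]
gripper_width: 0.0135
```

Emit:
send_rows:
  plan:
    - [[0,0.647,-0.454],[-0.559,0,0]]
    - [[0,0.647,-0.454],[-0.559,0,0]]
    - [[0,0.647,-0.454],[-0.559,0,0]]
    - [[0,0.647,-0.454],[-0.559,0,0]]
    - [[0,0.647,-0.454],[-0.559,0,0]]

```text
time_s: 30.2
tcp_pos: [0.5477, -0.0942, 0.2182]
eef_rot: [-153.0, 89.8, 171.9]
contact_force: [0.1, -0.4, -0.7]
gripper_width: 0.0138
```

Emit:
send_rows:
  plan:
    - [[0,0.779,-0.136],[-0.559,0,0]]
    - [[0,0.779,-0.136],[-0.559,0,0]]
    - [[0,0.779,-0.136],[-0.559,0,0]]
    - [[0,0.779,-0.136],[-0.559,0,0]]
    - [[0,0.779,-0.136],[-0.559,0,0]]

```text
time_s: 30.7
tcp_pos: [0.5976, 0.0118, 0.2177]
eef_rot: [-172.7, 89.7, 177.1]
contact_force: [-0.0, 0.4, -1.1]
gripper_width: 0.0141
```

```bash
python3 - <<'E'
from h import *
w=r.capture("wrist");save(w,"w8.png")
s=r.get_state();C=cloud(w);D=C-s["tcp_pos"]
for o in r.trace(w,"divider")[:1]:
    C=cloud(w,o["mask"]);C=C[C[:,2]>.1];print(o["score"],rect(C),"z",np.percentile(C[:,2],[5,50,95]))
    A=np.c_[C[:,:2]-C[:,:2].mean(0),np.ones(len(C))];k=np.abs(C[:,2]-np.median(C[:,2]))<.006;print("tilt",np.round(np.linalg.lstsq(A[k],C[k,2],rcond=None)[0],3))
go((.655,.012,.2,-9.7),(.655,.012,.13,-9.7))
E
```

```text
0.85 (array([0.596 , 0.0109]), array([0.1424, 0.1021]), 79.7) z [0.18860201 0.18967701 0.20116267]
tilt [-0.007 -0.001  0.19 ]
now [0.5975 0.0115 0.2181] psi -10.23 t 30.8 w 0.014 j [  20.   15.  -11.   -0.  -64. -120.]
   [0.119, 0.071, 0.377] [-0.012, -0.005, 0.0]
   [0.467, 0.0, -0.0] [0.0, 0.0, 0.0]
```

View pics/w8.png

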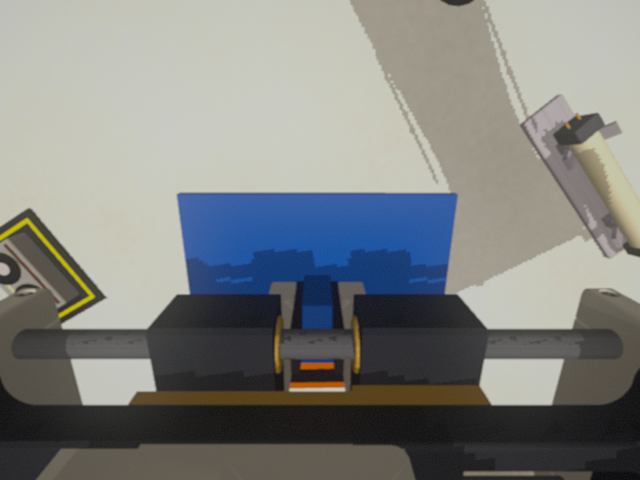

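```bash
python3 - <<'E'
from h import *
go((.6558,.0112,.2,-9.6),(.6558,.0112,.115,-9.6))
E
```

```text
now [0.5975 0.0115 0.2181] psi -10.23 t 30.8 w 0.014 j [  20.   15.  -11.   -0.  -64. -120.]
   [0.119, 0.067, 0.383] [-0.014, -0.005, 0.0]
   [0.567, 0.0, -0.0] [0.0, 0.0, 0.0]
```

Emit:
send_rows:
  plan:
    - [[0.119,0.067,0.383],[-0.014,-0.005,0]]
    - [[0.119,0.067,0.383],[-0.014,-0.005,0]]
    - [[0.119,0.067,0.383],[-0.014,-0.005,0]]
    - [[0.119,0.067,0.383],[-0.014,-0.005,0]]
    - [[0.119,0.067,0.383],[-0.014,-0.005,0]]

```text
time_s: 31.3
tcp_pos: [0.6551, 0.0106, 0.2007]
eef_rot: [-28.3, 90.0, -37.9]
contact_force: [-0.1, -0.1, -0.4]
gripper_width: 0.0137
```

Emit:
send_rows:
  plan:
    - [[0.2,0,0],[0,0,0]]
    - [[0.4,0,0],[0,0,0]]
    - [[0.567,0,0],[0,0,0]]
    - [[0.567,0,0],[0,0,0]]
    - [[0.567,0,0],[0,0,0]]

```text
time_s: 31.8
tcp_pos: [0.6551, 0.0105, 0.1167]
eef_rot: [-19.7, 90.0, -29.3]
contact_force: [0.2, -0.1, -0.5]
gripper_width: 0.014
```

```bash
python3 - <<'E'
from h import *
w=r.capture("wrist")
q=(.6543,.0106,-9.7)
for n,z0,z1 in(("rim",.070,.0785),("div",.082,.096)):
    B=inbox(w,q,z0,z1)
    print(n,len(B),"u",np.round(np.percentile(B[:,0],[1,10,50]),4),"v",np.round(np.percentile(B[:,1],[.5,2,98,99.5]),4),"z",np.round(np.percentile(B[:,2],[5,50,95]),4))
cr=w["color"][150:450];cv2.imwrite("pics/w9.png",cr[...,::-1])
go((.6558,.0112,.084,-9.6))
E
```

```text
rim 6347 u [-0.0661 -0.0624 -0.0575] v [-0.082  -0.0815  0.0814  0.0819] z [0.0711 0.0746 0.0759]
div 25984 u [-0.051  -0.0468 -0.0266] v [-0.0709 -0.0688  0.0668  0.0689] z [0.0875 0.0885 0.0895]
now [0.6558 0.0107 0.1176] psi -9.65 t 31.9 w 0.014 j [  18.   24.  -11.    0.  -54. -118.]
   [0.224, 0.003, -0.001] [-0.001, 0.003, -0.001]
```

View pics/w9.png

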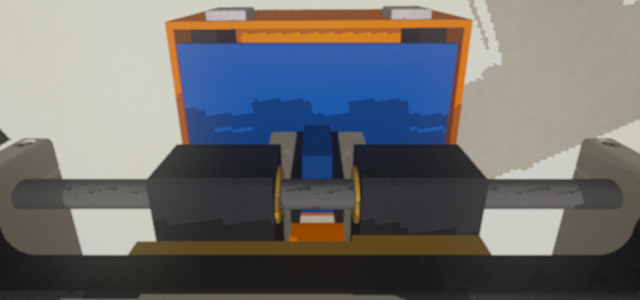

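Divider is centred over the box (rim ±82 mm, divider ±70/‑51 mm). Lower and release.

Emit:
send_rows:
  plan:
    - [[0.06,0.005,0],[0,0,0]]
    - [[0.12,0.005,0],[0,0,0]]
    - [[0.17,0.005,0],[0,0,0]]
    - [[0.215,0.005,0],[0,0,0]]
    - [[0.215,0.005,0],[0,0,0]]

```text
time_s: 32.35
tcp_pos: [0.6553, 0.0113, 0.0839]
eef_rot: [-46.7, 90.0, -56.4]
contact_force: [-0.5, -0.2, -1.3]
gripper_width: 0.0138
```

Emit:
send_rows:
  plan:
    - [[0,0,0],[0,0,0]]
    - [[0,0,0],[0,0,0]]
    - [[0,0,0],[0,0,0]]
    - [[0,0,0],[0,0,0]]
    - [[0,0,0],[0,0,0]]
  jaw: -0.1

```text
time_s: 32.85
tcp_pos: [0.6554, 0.0113, 0.0841]
eef_rot: [-15.4, 90.0, -25.1]
contact_force: [0.6, 0.7, 0.1]
gripper_width: 0.039
```

Emit:
send_rows:
  plan:
    - [[-0.2,0,0],[0,0,0]]
    - [[-0.4,0,0],[0,0,0]]
    - [[-0.6,0,0],[0,0,0]]
    - [[-0.7,0,0],[0,0,0]]
    - [[-0.7,0,0],[0,0,0]]
  jaw: 0.8

```text
time_s: 33.35
tcp_pos: [0.6568, 0.0116, 0.1925]
eef_rot: [16.1, 89.7, 6.4]
contact_force: [-0.7, 0.1, 0.0]
gripper_width: 0.0739
```

```bash
python3 - <<'E'
from h import *
w=r.capture("wrist")
q=(.6543,.0106,-9.7)
B=inbox(w,q,.046,.064,.08);B=B[(abs(B[:,1])<.068)&(B[:,0]<.045)]
print(np.percentile(B[:,2],[5,50,95]),np.round(np.linalg.lstsq(np.c_[B[:,:2],np.ones(len(B))],B[:,2],rcond=None)[0],4))
c=w["color"].astype(int);m=(c[...,2]>c[...,0]+40);D=cloud(w,m);D=D[(D[:,2]>.04)&(D[:,2]<.07)];print("blue",rect(D))
P=inbox(w,q,.084,.096,.03);print("post",len(P),rect(P),np.median(P[:,2]))
go((.409,.173,.19,15))
E
```

```text
[0.05363948 0.05484777 0.05603464] [-0.0005 -0.0004  0.0549]
blue (array([0.6561, 0.0103]), array([0.1449, 0.106 ]), 80.5)
post 328 (array([-0.0005, -0.0004]), array([0.0131, 0.0137]), 89.8) 0.08872998048434343
now [0.6559 0.0115 0.1905] psi -9.66 t 33.4 w 0.076 j [  18.   21.   -6.    0.  -63. -118.]
   [-0.001, 0.393, -0.902] [-0.274, 0.004, -0.001]
   [0.002, 0.576, -0.797] [-0.274, 0.0, 0.0]
```

Emit:
send_rows:
  plan:
    - [[0,0.393,-0.902],[-0.274,0.004,0]]
    - [[0,0.393,-0.902],[-0.274,0.004,0]]
    - [[0,0.393,-0.902],[-0.274,0.004,0]]
    - [[0,0.393,-0.902],[-0.274,0.004,0]]
    - [[0,0.393,-0.902],[-0.274,0.004,0]]

```text
time_s: 33.9
tcp_pos: [0.5316, 0.0929, 0.1899]
eef_rot: [84.9, 90.0, 87.7]
contact_force: [0.7, -0.1, 0.7]
gripper_width: 0.0789
```

Emit:
send_rows:
  plan:
    - [[0,0.576,-0.797],[-0.274,0,0]]
    - [[0,0.576,-0.797],[-0.274,0,0]]
    - [[0,0.576,-0.797],[-0.274,0,0]]
    - [[0,0.576,-0.797],[-0.274,0,0]]
    - [[0,0.576,-0.797],[-0.274,0,0]]

```text
time_s: 34.4
tcp_pos: [0.4081, 0.1741, 0.19]
eef_rot: [47.7, 90.0, 62.9]
contact_force: [0.1, -0.3, -0.5]
gripper_width: 0.0787
```

```bash
python3 - <<'E'
from h import *
w=r.capture("wrist")
C=near(w,(.409,.173),.06,.024,.036);(c,rad)=cv2.minEnclosingCircle(C[:,:2].astype(np.float32));print(len(C),rect(C),c,rad,np.percentile(C[:,2],[5,50,95]))
x,y=float(c[0]),float(c[1])
go((x,y,.11,15),(x,y,.024,15))
E
```

```text
1870 (array([0.4038, 0.1753]), array([0.0547, 0.0547]), 86.0) (0.4037834703922272, 0.1755252182483673) 0.027949761599302292 [0.02696651 0.02867591 0.02978568]
now [0.4086 0.1736 0.1899] psi 15.15 t 34.5 w 0.079 j [  49.    1.  -32.   -0.  -57. -123.]
   [0.533, 0.021, -0.028] [0.003, 0.0, -0.001]
   [0.573, 0.0, -0.0] [0.0, 0.0, 0.0]
```

Emit:
send_rows:
  plan:
    - [[0.26,0.018,-0.035],[0.003,0,0]]
    - [[0.533,0.018,-0.035],[0.003,0,0]]
    - [[0.533,0.018,-0.035],[0.003,0,0]]
    - [[0.533,0.018,-0.035],[0.003,0,0]]
    - [[0.533,0.018,-0.035],[0.003,0,0]]

```text
time_s: 34.95
tcp_pos: [0.4044, 0.1752, 0.1114]
eef_rot: [21.5, 89.9, 36.5]
contact_force: [0.2, -0.5, 0.0]
gripper_width: 0.0789
```

Emit:
send_rows:
  plan:
    - [[0.2,0,-0.005],[0,0,0]]
    - [[0.4,0,-0.005],[0,0,0]]
    - [[0.57,0,-0.005],[0,0,0]]
    - [[0.57,0,-0.005],[0,0,0]]
    - [[0.57,0,-0.005],[0,0,0]]

```text
time_s: 35.45
tcp_pos: [0.4048, 0.1757, 0.0272]
eef_rot: [19.9, 89.8, 34.9]
contact_force: [0.4, -0.3, 0.4]
gripper_width: 0.0789
```

Emit:
send_rows:
  plan:
    - [[0,0,0],[0,0,0]]
    - [[0,0,0],[0,0,0]]
    - [[0,0,0],[0,0,0]]
    - [[0,0,0],[0,0,0]]
    - [[0,0,0],[0,0,0]]
  jaw: -1
  force: 20

```text
time_s: 35.95
tcp_pos: [0.4052, 0.1762, 0.028]
eef_rot: [22.7, 89.7, 37.7]
contact_force: [-3.1, -0.9, 8.6]
gripper_width: 0.0543
```

Emit:
send_rows:
  plan:
    - [[0,0,0],[0,0,0]]
    - [[-0.2,0,0],[0,0,0]]
    - [[-0.5,0,0],[0,0,0]]
    - [[-0.8,0,0],[0,0,0]]
    - [[-1,0,0],[0,0,0]]

```text
time_s: 36.45
tcp_pos: [0.405, 0.176, 0.1811]
eef_rot: [23.9, 89.6, 38.9]
contact_force: [-0.1, 0.3, -1.0]
gripper_width: 0.0547
```

```bash
python3 - <<'E'
from h import *
w=r.capture("wrist");save(w,"w10.png")
s=r.get_state();D=cloud(w)-s["tcp_pos"]
m=(np.hypot(D[:,0],D[:,1])<.035)&(D[:,2]<.02)&(D[:,2]>-.03);print(np.percentile(D[m,2],[1,5,50,95]))
go((.6545,.011,.2,-9.7))
E
```

```text
[-0.02903368 -0.02580684 -0.00370305  0.01112857]
now [0.4068 0.1773 0.185 ] psi 15.06 t 36.5 w 0.055 j [  49.    1.  -33.    0.  -56. -124.]
   [-0.046, -0.75, 0.654] [0.275, 0.015, -0.008]
   [-0.05, -0.592, 0.799] [0.275, 0.0, -0.0]
```

View pics/w10.png

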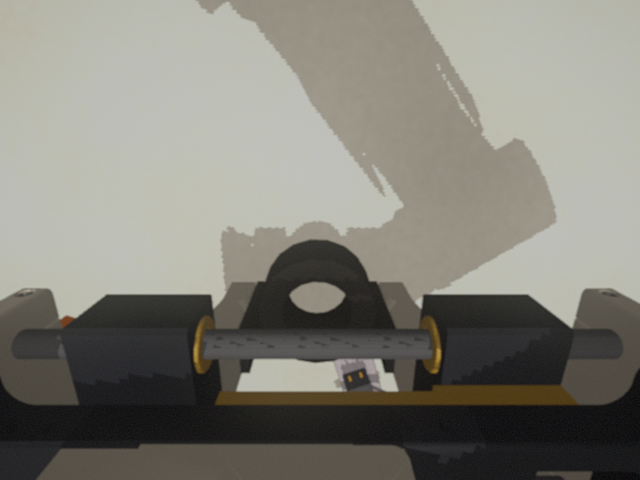

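Emit:
send_rows:
  plan:
    - [[-0.046,-0.75,0.654],[0.275,0.015,-0.008]]
    - [[-0.046,-0.75,0.654],[0.275,0.015,-0.008]]
    - [[-0.046,-0.75,0.654],[0.275,0.015,-0.008]]
    - [[-0.046,-0.75,0.654],[0.275,0.015,-0.008]]
    - [[-0.046,-0.75,0.654],[0.275,0.015,-0.008]]

```text
time_s: 37.0
tcp_pos: [0.5309, 0.0929, 0.1914]
eef_rot: [-165.6, 89.9, -163.1]
contact_force: [-1.0, 0.4, -1.0]
gripper_width: 0.0548
```

Emit:
send_rows:
  plan:
    - [[-0.05,-0.592,0.799],[0.275,0,0]]
    - [[-0.05,-0.592,0.799],[0.275,0,0]]
    - [[-0.05,-0.592,0.799],[0.275,0,0]]
    - [[-0.05,-0.592,0.799],[0.275,0,0]]
    - [[-0.05,-0.592,0.799],[0.275,0,0]]

```text
time_s: 37.5
tcp_pos: [0.6539, 0.0095, 0.1973]
eef_rot: [-159.8, 89.8, -169.7]
contact_force: [-0.8, -0.1, -0.7]
gripper_width: 0.0544
```

```bash
python3 - <<'E'
from h import *
go((.655,.0108,.135,-9.7),(.655,.0108,.086,-9.7))
E
```

```text
now [0.6539 0.0095 0.1973] psi -9.91 t 37.5 w 0.054 j [  18.   21.   -6.   -0.  -64. -118.]
   [0.416, 0.01, 0.008] [-0.005, -0.005, 0.002]
   [0.327, 0.0, -0.0] [0.0, 0.0, 0.0]
```

Emit:
send_rows:
  plan:
    - [[0.2,0.01,0.006],[-0.005,-0.005,0]]
    - [[0.416,0.01,0.006],[-0.005,-0.005,0]]
    - [[0.416,0.01,0.006],[-0.005,-0.005,0]]
    - [[0.416,0.01,0.006],[-0.005,-0.005,0]]
    - [[0.416,0.01,0.006],[-0.005,-0.005,0]]

```text
time_s: 38.0
tcp_pos: [0.6555, 0.0117, 0.1373]
eef_rot: [-13.3, 89.8, -22.9]
contact_force: [-0.2, -0.3, -0.5]
gripper_width: 0.0546
```

Emit:
send_rows:
  plan:
    - [[0.1,0,0],[0,0,0]]
    - [[0.2,0,0],[0,0,0]]
    - [[0.28,0,0],[0,0,0]]
    - [[0.327,0,0],[0,0,0]]
    - [[0.327,0,0],[0,0,0]]

```text
time_s: 38.5
tcp_pos: [0.6547, 0.0113, 0.0862]
eef_rot: [-94.9, 89.9, -104.6]
contact_force: [-0.4, 0.3, -0.9]
gripper_width: 0.0545
```

```bash
python3 - <<'E'
from h import *
go((.655,.0108,.086,-9.7))
print(r.get_state()["contact_force"])
E
```

```text
now [0.6547 0.0113 0.0862] psi -9.61 t 38.5 w 0.055 j [  18.   26.  -13.    0.  -51. -118.]
   [0.002, -0.003, 0.003] [0.002, -0.0, 0.002]
[-0.38294485  0.30159497 -0.93887785]
```

Emit:
send_rows:
  plan:
    - [[0.01,0,0],[0,0,0]]
    - [[0.01,0,0],[0,0,0]]
    - [[0.01,0,0],[0,0,0]]
    - [[0.01,0,0],[0,0,0]]
    - [[0.01,0,0],[0,0,0]]
  jaw: 0.65

```text
time_s: 39.0
tcp_pos: [0.6548, 0.0113, 0.0851]
eef_rot: [-77.4, 89.9, -87.0]
contact_force: [0.1, -0.8, 0.6]
gripper_width: 0.072
```

Emit:
send_rows:
  plan:
    - [[-0.1,0,0],[0,0,0]]
    - [[-0.3,0,0],[0,0,0]]
    - [[-0.5,0,0],[0,0,0]]
    - [[-0.7,0,0],[0,0,0]]
    - [[-0.9,0,0],[0,0,0]]

```text
time_s: 39.5
tcp_pos: [0.6548, 0.0115, 0.223]
eef_rot: [-35.3, 89.9, -44.9]
contact_force: [0.3, -0.0, -0.6]
gripper_width: 0.0722
```

```bash
python3 - <<'E'
from h import *
w=r.capture("wrist");save(w,"w11.png");c=r.capture("scene");save(c,"s2.png")
q=(.6543,.0106,-9.7)
P=inbox(w,q,.080,.088,.04);print("roller top",len(P),rect(P),cv2.minEnclosingCircle(P[:,:2].astype(np.float32)),np.median(P[:,2]))
P=P[np.hypot(P[:,0],P[:,1])>.012];print(np.round(np.linalg.lstsq(np.c_[P[:,:2],np.ones(len(P))],P[:,2],rcond=None)[0],4))
P=inbox(w,q,.0885,.1,.02);print("post",len(P),rect(P) if len(P)>5 else "")
B=inbox(w,q,.05,.06,.05);print("plate",np.percentile(B[:,2],[5,50,95]))
for n,xy,z0,z1 in(("tube",(.6165,.295),.035,.06),("cass",(.6125,-.32),.018,.035),("tin",(.503,-.521),.025,.04),("cleaner",(.505,.494),.1,.12)):
    C=near(c,xy,.09,z0,z1);print(n,len(C),rect(C),np.round(np.percentile(C[:,2],[50,95]),4))
E
```

```text
roller top 2212 (array([-0.0003, -0.0004]), array([0.0549, 0.055 ]), 12.9) ((7.16934009687975e-05, -0.00031845486955717206), 0.028027396649122238) 0.0847389736459403
[0.0014 0.0005 0.0846]
post 161 (array([-0.0003, -0.0004]), array([0.0128, 0.0128]), 89.7)
plate [0.05366562 0.05485541 0.05608114]
tube 796 (array([0.6197, 0.2983]), array([0.167 , 0.0546]), 30.7) [0.0458 0.0507]
cass 627 (array([ 0.6138, -0.3196]), array([0.0962, 0.0582]), 21.4) [0.0275 0.0303]
tin 428 (array([ 0.5045, -0.518 ]), array([0.0766, 0.0753]), 9.0) [0.0315 0.0344]
cleaner 104 (array([0.5028, 0.4968]), array([0.0253, 0.024 ]), 16.6) [0.1108 0.1154]
```

View pics/w11.png

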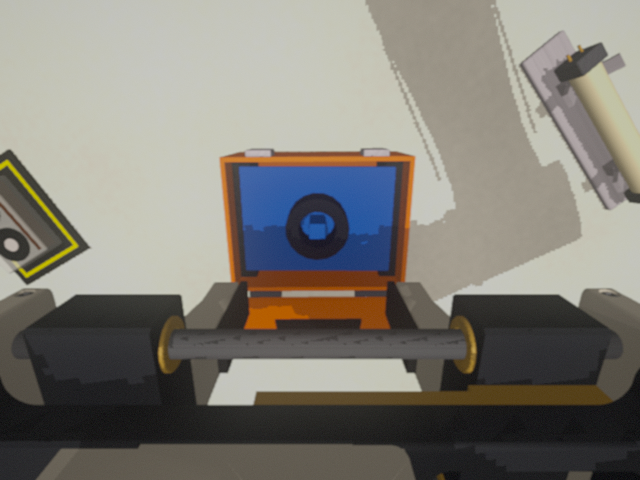

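View pics/s2.png

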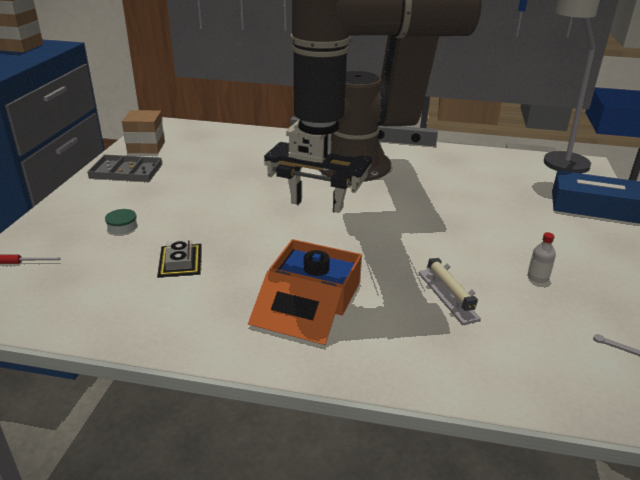

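The wrist view shows the roller around the post at (317,226) on the flat divider. The scene view shows the tube in the forks (452,285), the cassette on its pad (180,257), and the tin and bottle in place.

```bash
python3 -c "
from plant import r
print(r.close_job())"
```

```text
the job is handed in; nothing more can be done
None
```

All five parts are placed and released, and the job was handed in at about 40 s with the open gripper well above the box. No verdict was reported.

- **Lens:** it stands upright on the box floor, about 2 mm from centre when last seen, before the divider covered it.
- **Divider:** it lies level, with its top about 55 mm above the bench (56 mm expected). Its post is within 1 mm of the box centre.
- **Roller:** it sits level around the post, within 1 mm of it. Its top is about 85 mm above the bench (86 mm expected).
- **Cassette:** it was about 2 mm from the pad centre and within about 1° of square in the close look. The scene camera read its length 8 mm too long, so I relied on the close view.
- **Tube:** it lies in both forks, with its top at 50 mm (38 + 12, as expected). It sits about 1 mm off along the holder, measured with its pins included.
- **Bystanders:** the film tin and the bottle read within about 5 mm of where they first appeared.

The first grasp of the tube missed because I lifted before the slow fingers had closed. The tube had not moved and the second try held. The top camera read about 2–4 mm off from the wrist camera, so I used wrist measurements for the final placements.

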